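Hold a specimen plate flush on a tilted reading stage

TASK

Pick up the specimen plate by its black tab and tilt it to the slope of the reading stage, feed its nose up the slope under the bridge until the white disc lies centred under the reading barrel (the nose then stops just short of the end stop), and press the plate flush onto the sprung face so that the face gives way to about half its travel, neither just touching nor bottomed. Finish while still holding the plate there, gripped and pressed. Do not force the plate against the bridge, push the stage out of its set tilt, or disturb the petri dish, beaker and stopwatch.

Things in the scene. Friction and masses are not known exactly. Their poses are not given: they have to be found in the camera images.
- plate_tab (a point): Centre of the specimen plate's grip tab: a black upright block 18 (x) x 20 (y) x 43 mm high, this point half-way up. The tab stands on a flat aluminium plate 110 (x) x 50 (y) x 5 mm, so this point is 26.5 mm above the underside; tail end 30 mm behind the tab, nose 80 mm ahead. Axes: x to the nose (white-disc end), z out of the upper side. It lies tab up on the bench; grip the tab across its 20 mm.
- plate: The same loose specimen plate (about 70 g), origin in the middle of its underside, 25 mm ahead of the tab (plate x), same axes as plate_tab.
- plate_disc (a point): Point on the underside of the specimen plate straight below the centre of its white disc (22 mm across, on the upper side), on the centre line: 60 mm ahead of the tab in plate x, 26.5 mm lower than plate_tab in plate z, 20 mm behind the nose. Same axes as plate_tab.
- face_spot (a point): Point on the sprung face's surface at rest, on the reading barrel's axis; fixed to the tray, so it stays when the face is pressed. Axes: x up the slope, away from the robot; y across; z out of the face. The dark steel face, 70 mm wide, runs from 85 mm down-slope to 20 mm up-slope of it. Side rails lie 6 mm under the face. End stop, 60 wide, 11 mm proud: its near side is 24 mm up-slope.
- bridge_bar (a point): Aluminium bridge over the face, fixed to the tray; this point is the middle of its bar's underside, axes as face_spot. Bar 24 (along slope) x 100 x 12 mm, underside 22 mm above the face at rest; black barrel 20 dia on it, top 56 mm above the face. Two posts, 84 mm clear between, so the plate enters from the low end. Beside the upper end of the tray stand two uprights 110 mm high, 116 mm apart.
- tray (a joint): Tilt of the tray about its level hinge at the low end, rad from level (0.30 to 0.56 at the start); a stiffly clamped hinge, not to be moved. Face_spot lies 85 mm up the slope from the hinge line and 25 mm out from it. The stand's base is 150 x 136 mm.
- sprung_face (a joint): How far the sprung face is pushed in, square to itself, m: 0 at rest, 0.008 bottomed. It begins to give at 3 N and then takes 1 N more for each mm (7 N at 4 mm). It moves square to itself only, so the plate must be brought to its slope.
- petri: Petri dish, 67 dia x 16 high, origin under its centre, loose on the bench; bystander.
- beaker: Glass beaker, 57 wide x 70 high, origin under its centre, loose on the bench; bystander.
- stopwatch: Black round stopwatch lying flat, 73 x 62 x 18, origin under its centre, loose on the bench; bystander.
Not all that is in view belongs to the job. What is meant by the part that bears face_spot is not red, and is the larger of those in its own colour.

How it is judged:
By the outcome, as a careful person would: the job done as asked, in the order asked, and still so for the second after the job is handed in, while the arm keeps its last pose, push and grip.
It also fails if it takes over 45 s, if anything falls off the work surface, if the arm or the gripper's body presses on something with over 40 N, if the wrist force passes 120 N, or if a joint passes its speed limit or range.

ROBOT

A 6-joint arm with a two-finger parallel gripper is mounted at the origin on a cart in front of the work surface, level with it; the furniture and walls round the work are solid. World frame = base frame: x ahead of the robot, y to its left, z up, the work surface at z = 0. Lengths are in m, angles in rad, forces in N, time in s.
With the tool pointing down it reaches from about 0.425 to 0.95 m from the base axis. Payload 3.5 kg.
Tool frame: the origin (TCP) lies between the finger pads; the fingertips stand 17 mm ahead of it and the grasp point (between the pads) lies 2 mm behind it; z points along the fingers, y is the direction in which the jaws open and shut (so a half turn about z gives the same grasp; the last joint's range is limited). The gripper opens to 85 mm and grips with 20 to 120 N. Pads are 22 mm wide; open, the fingers measure 114 mm over their backs; the gripper's body (76 mm by 85 mm) begins 54 mm behind the grasp point. The pads swing forward as they close: fully open they stand 13 mm farther back than shut.
Start: joints at [1.159, 0.286, 1.577, -0, 1.279, -0.15], TCP at [0.175, 0.652, 0.248] pointing down, gripper open.
Joint ranges: [-2.77, 2.77], [-0.9, 2.22], [0.21, 2.48], [-1.53, 4.67], [0.24, 2.81], [-2.84, 2.84]. Speed limits (rad/s): [2.79, 2.79, 3.14, 3.14, 3.14, 3.14].

INTERFACE

Orientations are given as a unit quaternion [x, y, z, w].
In Python, from plant import ctrl gives the robot as it stands.
- The arm moves only by the tool carry_out, never from a script. Its argument "commands" is a list of rows, each an object with "delta_pos": the shift along the tool's x, y, z in m, a list of three; "delta_rot": the turn, a rotation vector about the tool's x, y, z in rad, a list of three; "claw": the opening in per cent of the stroke, from 0 (shut) to 100 (fully open). A call has 1 to 8 rows; each row is the pose to reach, as a shift and turn from the pose measured when the call began, along the tool's axes at that moment; what a row does not reach only later rows make up. A row lasts 1/12 s, in which the tool goes at most 41.7 mm and 7.16 degrees, less where a joint would pass 70% of its speed; a pose out of reach is approached as far as the arm can. A call with a gripper value outside its range is refused whole. The fingers move at their own pace and stop on an object; "force" is the grip in N (left out, the last holds). Time passes only in rows, so rows that repeat a pose let the fingers close. It gives the time, the measured TCP pose, the force and the opening at its end, in the units of the state.
- ctrl.get_state(): the state, without advancing time (a new reading comes with each control period).
- ctrl.read_camera(name): name is "scene" or "top" or "wrist"; returns (picture, depth): 420x560x3 uint8, red, green, blue; 420x560 float32, m along the optical axis (not along the pixel's ray), 0 where there is no reading.
- ctrl.camera_info(name): a dict with "fx", "fy", "cx", "cy" (pixels), "rvec" (rotation vector, rad) and "tvec" (3), from world to camera coordinates, as OpenCV has them; the wrist camera has in their place "mount" (4x4, takes a point from camera to tool coordinates, whose origin is the TCP and whose axes are the flange's). Camera axes: x right, y down, z forward; pixel columns grow to the right and rows downward; lengths in m; the calibration is good to about 2 mm. A picture is of the moment at which its call begins: read the wrist's pose just before it. camera_info takes no time and is no camera call.
- ctrl.sign_off(): hands the job in, once; it reports no verdict.
The state is a dict: "time": time; "qpos": joint angles; "dq": joint speeds; "joint_efforts": joint torques, N m; "eef_pos": TCP position; "tcp_rot": TCP orientation; "contact_force": force on the tool from outside, world axes, zero at the start; "wrist_torque": the same for the moment, N m; "opening": opening from 0.0 (shut) to 1.0 (fully open).
Only numpy, scipy, OpenCV 4.12 (cv2) and the standard library are available. Lean on these libraries where they do the work, as an engineer would, in place of code of your own. Each camera call takes 0.05 s, during which the arm holds its last target.

## Working session

There is one attempt and no reset: what is moved stays moved. The work goes in short steps, Python scripts to look and compute and a tool call to move; the robot and the scene stay as the last step left them, time stands still between calls to the robot, and variables do not carry over. Pictures are saved under pics/ and viewed, and the job is handed in when it is done.

Besides the shell and the picture viewer there is one more tool, called as name([rows], argument=value, ...), one row to a line, values as JSON. carry_out: Moves the arm, as the interface text tells. Its arguments: {"type":"object","properties":{"commands":{"type":"array"},"force":{"type":"number"}},"required":["commands"]}

```bash
ls; mkdir -p pics
python3 - <<'E'
from plant import ctrl
import cv2,numpy as np
print(ctrl.get_state())
for n in ["scene","top","wrist"]:
    print(n,ctrl.camera_info(n))
    p,d=ctrl.read_camera(n)
    cv2.imwrite(f"pics/{n}0.png",p[:,:,::-1]); np.save(f"pics/{n}0_d.npy",d)
E
```

```text
pics
{'time': 0.0, 'qpos': array([ 1.15900632e+00,  2.87217671e-01,  1.57818358e+00, -8.20111874e-06,
        1.27861268e+00, -1.49998201e-01]), 'dq': array([ 1.63177885e-03,  1.90301627e-03, -4.57859881e-04, -1.41151720e-03,
        1.38655310e-03, -4.48955826e-05]), 'joint_efforts': array([-1.88402319e-04, -4.05978405e+01, -2.92629701e+01, -6.30786985e-05,
        5.68077070e-03, -2.23258148e-06]), 'eef_pos': array([0.17441775, 0.65143136, 0.2469089 ]), 'tcp_rot': array([ 1.30521160e-01,  9.91444785e-01, -1.16427837e-03, -3.31835181e-04]), 'contact_force': array([ 0.45058621, -0.08266809,  0.1721016 ]), 'wrist_torque': array([ 0.02677291, -0.07767087,  0.04242608]), 'opening': 1.0008604655730766}
scene {'fx': 418.24564059722326, 'fy': 418.24564059722326, 'cx': 276.625809578929, 'cy': 201.92617752771542, 'rvec': array([ 2.22628342, -1.08525136,  0.41033097]), 'tvec': array([-0.28806261,  0.29881021,  1.15266943])}
top {'fx': 479.92696884012275, 'fy': 479.92696884012275, 'cx': 277.83847786192854, 'cy': 215.98195354024642, 'rvec': array([ 2.16514935, -2.1099784 ,  0.17874027]), 'tvec': array([-0.04288453,  0.44230475,  1.3247685 ])}
wrist {'fx': 331.2438375389024, 'fy': 331.2438375389024, 'cx': 280.05599994090295, 'cy': 209.64680091149842, 'mount': array([[ 7.73209246e-05, -9.55320892e-01, -2.95570614e-01,
         7.49018030e-02],
       [ 9.99999689e-01,  3.05964371e-04, -7.27316063e-04,
        -6.50945615e-04],
       [ 7.85254307e-04, -2.95570466e-01,  9.55320618e-01,
        -1.26535729e-01],
       [ 0.00000000e+00,  0.00000000e+00,  0.00000000e+00,
         1.00000000e+00]])}
```

View pics/scene0.png

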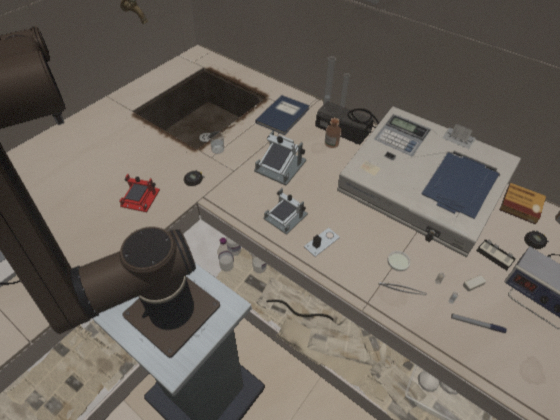

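View pics/top0.png

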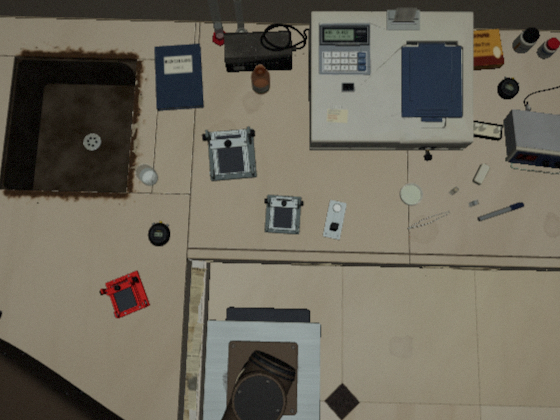

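View pics/wrist0.png

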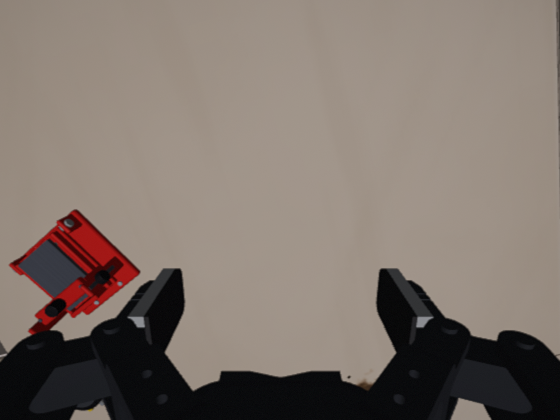

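The pictures show a red decoy and two grey stands. The larger grey one, at about (232,153) in top, is the target. The plate is at about (335,220), the petri dish at (411,194), the beaker at (148,175) and the stopwatch at (159,233).

Run:
```python
import cv2,numpy as np
t=cv2.imread("pics/top0.png"); s=cv2.imread("pics/scene0.png")
a=cv2.resize(t[115:190,190:270],None,fx=7,fy=7,interpolation=cv2.INTER_CUBIC)
b=cv2.resize(t[190:245,310:360],None,fx=7,fy=7,interpolation=cv2.INTER_CUBIC)
cv2.imwrite("pics/a.png",a);cv2.imwrite("pics/b.png",b)
a=cv2.resize(s[125:190,245:315],None,fx=8,fy=8,interpolation=cv2.INTER_CUBIC)
cv2.imwrite("pics/c.png",a)
b=cv2.resize(s[220:265,295:350],None,fx=8,fy=8,interpolation=cv2.INTER_CUBIC)
cv2.imwrite("pics/d.png",b)
```

```text
(no output)
```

View pics/a.png

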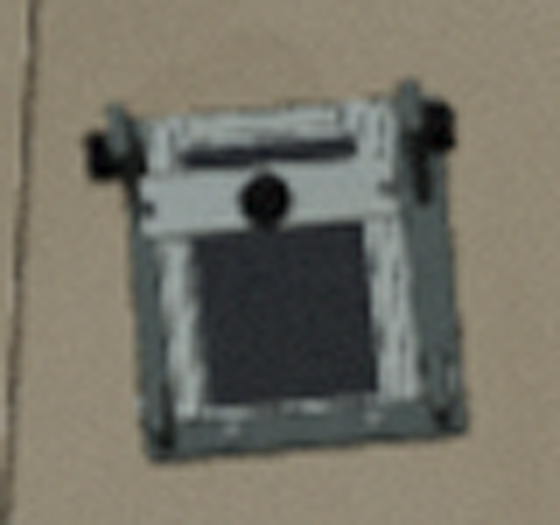

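View pics/b.png

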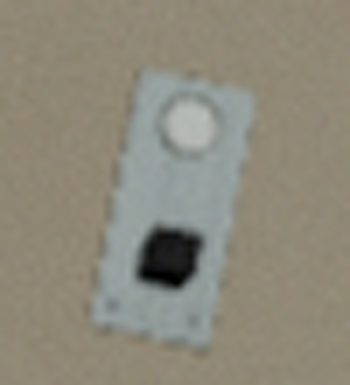

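View pics/c.png

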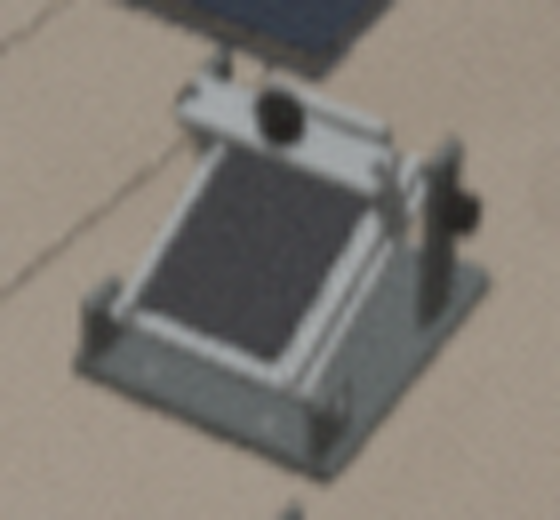

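```bash
cat > h.py <<'E'
import numpy as np,cv2
from scipy.spatial.transform import Rotation as Ro
from plant import ctrl
def cam(n,st=None):
    i=ctrl.camera_info(n); K=np.array([[i['fx'],0,i['cx']],[0,i['fy'],i['cy']],[0,0,1.]])
    if n=='wrist':
        T=np.eye(4);T[:3,:3]=Ro.from_quat(st['tcp_rot']).as_matrix();T[:3,3]=st['eef_pos']
        T=T@i['mount']; return K,T[:3,:3],T[:3,3]
    R=cv2.Rodrigues(i['rvec'])[0]; return K,R.T,-R.T@i['tvec']
def proj(c,P):
    K,R,t=c; q=(np.atleast_2d(P)-t)@R; q=q@K.T; return q[:,:2]/q[:,2:]
def ray(c,uv):
    K,R,t=c; uv=np.atleast_2d(uv).astype(float)
    return np.c_[uv,np.ones(len(uv))]@np.linalg.inv(K).T@R.T
def onz(c,uv,z):
    d=ray(c,uv); t=c[2]; return t+d*((z-t[2])/d[:,2])[:,None]
def pts(c,uv,dep): return c[2]+ray(c,uv)*np.asarray(dep)[:,None]
def shot(n,name):
    st=ctrl.get_state(); p,d=ctrl.read_camera(n)
    cv2.imwrite(f"pics/{name}.png",p[:,:,::-1]); np.savez(f"pics/{name}.npz",p=p,d=d,q=st['tcp_rot'],x=st['eef_pos']); return st,p,d
def go(pos,R):
    st=ctrl.get_state();R0=Ro.from_quat(st['tcp_rot'])
    dp=R0.inv().apply(np.asarray(pos)-st['eef_pos']); dr=(R0.inv()*R).as_rotvec()
    print('t',round(st['time'],2),'dpos',np.round(dp,4),'drot',np.round(dr,4),'rows>=',np.linalg.norm(dp)/.0417,np.degrees(np.linalg.norm(dr))/7.16)
def frame(x,z):
    z=np.array(z,float);z/=np.linalg.norm(z);x=np.array(x,float);x-=z*(x@z);x/=np.linalg.norm(x)
    return Ro.from_matrix(np.c_[x,np.cross(z,x),z])
E
python3 - <<'E'
from h import *
c=cam('top'); d=np.load('pics/top0_d.npy'); p=cv2.imread('pics/top0.png')
print('cam',c[2])
for n,(u,v) in dict(plate=(335,220),stage=(232,153),petri=(411,194),beaker=(148,175),watch=(159,233),small=(283,214)).items():
    print(n,pts(c,[(u,v)],[d[v,u]]), d[v,u])
# plate outline
hsv=cv2.cvtColor(p,cv2.COLOR_BGR2HSV)
x0,y0,x1,y1=315,192,357,247
h=hsv[y0:y1,x0:x1]
m=((h[...,0]>60)|(h[...,2]<60)|(h[...,1]<25)).astype(np.uint8)
cs=max(cv2.findContours(m,cv2.RETR_EXTERNAL,2)[0],key=cv2.contourArea)
P=onz(c,cs[:,0]+[x0,y0],0.005); r=cv2.minAreaRect((P[:,:2]*1000).astype(np.float32)); print('plate rect',r,len(cs))
b=((h[...,2]<60)).astype(np.uint8); n,l,s,ce=cv2.connectedComponentsWithStats(b); k=1+s[1:,4].argmax(); print('tab',onz(c,ce[k]+[x0,y0],.048),s[k])
w=((h[...,2]>185)&(h[...,1]<25)).astype(np.uint8); n,l,s,ce=cv2.connectedComponentsWithStats(w); k=1+s[1:,4].argmax(); print('disc',onz(c,ce[k]+[x0,y0],.005),s[k])
E
```

```text
cam [ 0.22175618 -0.02969054  1.3792849 ]
plate [[ 0.44104892 -0.1975722   0.0045631 ]] 1.3922997
stage [[0.61197602 0.10172373 0.07857918]] 1.3466991
petri [[ 0.52184163 -0.41706324  0.01438359]] 1.3960432
beaker [[0.55415401 0.3459748  0.03054326]] 1.3843677
watch [[0.38841192 0.30683433 0.01600685]] 1.3717879
small [[ 0.44674239 -0.04576979  0.05170658]] 1.3465143
plate rect ((443.4933166503906, -195.6177520751953), (51.16766357421875, 110.9500732421875), 79.05157470703125) 45
tab [[ 0.4156611  -0.18863862  0.048     ]] [15 31  8  8 51]
disc [[ 0.48258639 -0.2089331   0.005     ]] [24 14  1  1  1]
```

Run:
```python
from h import *
go([0.63,0.10,0.27],frame([np.cos(.09),np.sin(.09),0],[0,0,-1]))
```

```text
t 0.15 dpos [-0.5828 -0.4149 -0.0222] drot [-9.0000e-04  2.5000e-03  2.7898e+00] rows>= 17.1633771617138 22.324301051630272
```

carry_out([
  {"delta_pos":[-0.583,-0.415,-0.022],"delta_rot":[0,0,2.79],"claw":100},
  {"delta_pos":[-0.583,-0.415,-0.022],"delta_rot":[0,0,2.79],"claw":100},
  {"delta_pos":[-0.583,-0.415,-0.022],"delta_rot":[0,0,2.79],"claw":100},
  {"delta_pos":[-0.583,-0.415,-0.022],"delta_rot":[0,0,2.79],"claw":100},
  {"delta_pos":[-0.583,-0.415,-0.022],"delta_rot":[0,0,2.79],"claw":100},
  {"delta_pos":[-0.583,-0.415,-0.022],"delta_rot":[0,0,2.79],"claw":100},
  {"delta_pos":[-0.583,-0.415,-0.022],"delta_rot":[0,0,2.79],"claw":100},
  {"delta_pos":[-0.583,-0.415,-0.022],"delta_rot":[0,0,2.79],"claw":100},
])

```text
time: 0.82
eef_pos: [0.3874, 0.3932, 0.2582]
tcp_rot: [0.592, 0.806, -0.0, 0.0]
contact_force: [-0.3, 0.6, -0.2]
opening: 0.999
```

Run:
```python
from h import *
go([0.63,0.10,0.27],frame([np.cos(.09),np.sin(.09),0],[0,0,-1]))
```

```text
t 0.82 dpos [-0.3522  0.144  -0.0115] drot [8.0000e-04 7.0000e-04 1.7839e+00] rows>= 9.13025064696998 14.27519276916707
```

carry_out([
  {"delta_pos":[-0.352,0.144,-0.0115],"delta_rot":[0,0,1.784],"claw":100},
  {"delta_pos":[-0.352,0.144,-0.0115],"delta_rot":[0,0,1.784],"claw":100},
  {"delta_pos":[-0.352,0.144,-0.0115],"delta_rot":[0,0,1.784],"claw":100},
  {"delta_pos":[-0.352,0.144,-0.0115],"delta_rot":[0,0,1.784],"claw":100},
  {"delta_pos":[-0.352,0.144,-0.0115],"delta_rot":[0,0,1.784],"claw":100},
  {"delta_pos":[-0.352,0.144,-0.0115],"delta_rot":[0,0,1.784],"claw":100},
  {"delta_pos":[-0.352,0.144,-0.0115],"delta_rot":[0,0,1.784],"claw":100},
  {"delta_pos":[-0.352,0.144,-0.0115],"delta_rot":[0,0,1.784],"claw":100},
])

```text
time: 1.48
eef_pos: [0.5995, 0.1361, 0.2683]
tcp_rot: [0.906, 0.423, -0.0, 0.0]
contact_force: [1.2, 0.7, 0.8]
opening: 1.002
```

Run:
```python
from h import *
go([0.63,0.10,0.27],frame([np.cos(.09),np.sin(.09),0],[0,0,-1]))
```

```text
t 1.48 dpos [-0.0081  0.0466 -0.0017] drot [7.000e-04 5.000e-04 7.834e-01] rows>= 1.134000534707277 6.2691132714921265
```

carry_out([
  {"delta_pos":[-0.008,0.0466,-0.0017],"delta_rot":[0,0,0.783],"claw":100},
  {"delta_pos":[-0.008,0.0466,-0.0017],"delta_rot":[0,0,0.783],"claw":100},
  {"delta_pos":[-0.008,0.0466,-0.0017],"delta_rot":[0,0,0.783],"claw":100},
  {"delta_pos":[-0.008,0.0466,-0.0017],"delta_rot":[0,0,0.783],"claw":100},
  {"delta_pos":[-0.008,0.0466,-0.0017],"delta_rot":[0,0,0.783],"claw":100},
  {"delta_pos":[-0.008,0.0466,-0.0017],"delta_rot":[0,0,0.783],"claw":100},
  {"delta_pos":[-0.008,0.0466,-0.0017],"delta_rot":[0,0,0.783],"claw":100},
  {"delta_pos":[-0.008,0.0466,-0.0017],"delta_rot":[0,0,0.783],"claw":100},
])

```text
time: 2.15
eef_pos: [0.6299, 0.1, 0.2694]
tcp_rot: [0.999, 0.045, -0.001, 0.0]
contact_force: [0.5, 0.7, 0.0]
opening: 0.999
```

Run:
```python
from h import *
st,p,d=shot('wrist','w1'); print(st['qpos'],st['dq'],st['eef_pos'])
```

```text
[-1.18651738e-03  1.90840454e-01  1.65174299e+00 -8.39591708e-04
  1.30008443e+00  1.48020446e+00] [ 1.98880385e-03 -1.03923723e-03 -9.44268603e-04  2.63189701e-05
 -7.78331241e-04 -6.39348034e-02] [0.6298543  0.0999648  0.26942423]
```

View pics/w1.png

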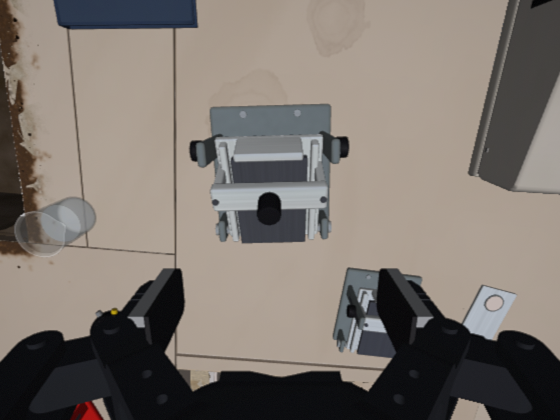

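```bash
cat > face.py <<'E'
from h import *
z=np.load('pics/w1.npz'); st=dict(tcp_rot=z['q'],eef_pos=z['x']); c=cam('wrist',st); p=z['p'];d=z['d']
cr=cv2.resize(p[90:255,180:360,::-1],None,fx=4.4,fy=3.6*1.0,interpolation=cv2.INTER_CUBIC) if 0 else cv2.resize(p[95:250,180:355,::-1],None,fx=3.8,fy=3.8,interpolation=cv2.INTER_CUBIC)
cv2.imwrite('pics/w1c.png',cr)
def plane(reg):
    uv=np.concatenate([np.stack(np.meshgrid(np.arange(a,b),np.arange(e,f)),-1).reshape(-1,2) for a,b,e,f in reg])
    de=d[uv[:,1],uv[:,0]]; P=pts(c,uv[de>0],de[de>0]); 
    for _ in range(3):
        m=P.mean(0);n=np.linalg.svd(P-m)[2][2]; n*=np.sign(n[2]); r=(P-m)@n; P=P[abs(r)<3*r.std()+1e-6]
    return m,n,r.std(),len(P)
m,n,s,k=plane([(248,298,222,240),(240,303,162,180)])
print('face',m,n,s,k,'tilt',np.arccos(n[2]),'head',np.arctan2(-n[1],-n[0]))
for r in [(248,298,222,240),(240,303,162,180)]: print(plane([r]))
print('bench',plane([(190,205,60,90),(100,170,100,180)]))
print('base',plane([(250,290,108,118),]))
print('barrel top',plane([(264,275,197,208)])); print('bar',plane([(220,250,189,200),(288,320,189,200)]))
E
python3 face.py
```

```text
face [0.61884353 0.1059567  0.0825254 ] [-0.36933177 -0.04266511  0.92831769] 0.0005794687809747302 1979 tilt 0.38093427007046615 head 0.11500995977873273
(array([0.58084848, 0.10235009, 0.06987198]), array([-0.85742747, -0.08749091,  0.50711288]), np.float64(0.004582716726261837), 896)
(array([0.64897718, 0.1088676 , 0.09464017]), array([-0.38016975, -0.04432461,  0.92385404]), np.float64(0.0005881466487866346), 1122)
bench (array([6.58911278e-01, 2.66742320e-01, 6.50980702e-04]), array([3.27063895e-05, 6.96582885e-04, 9.99999757e-01]), np.float64(0.0007949190624655496), 6013)
base (array([0.69831863, 0.11662139, 0.01288082]), array([0.01378378, 0.00218171, 0.99990262]), np.float64(0.0007697894930967288), 399)
barrel top (array([0.63218861, 0.10798904, 0.14080264]), array([0.92793662, 0.07332628, 0.36545435]), np.float64(0.0004999001008774632), 120)
bar (array([0.63476259, 0.10773732, 0.12537492]), array([-0.33046069, -0.03668866,  0.9431064 ]), np.float64(0.0006317524452478488), 677)
```

View pics/w1c.png

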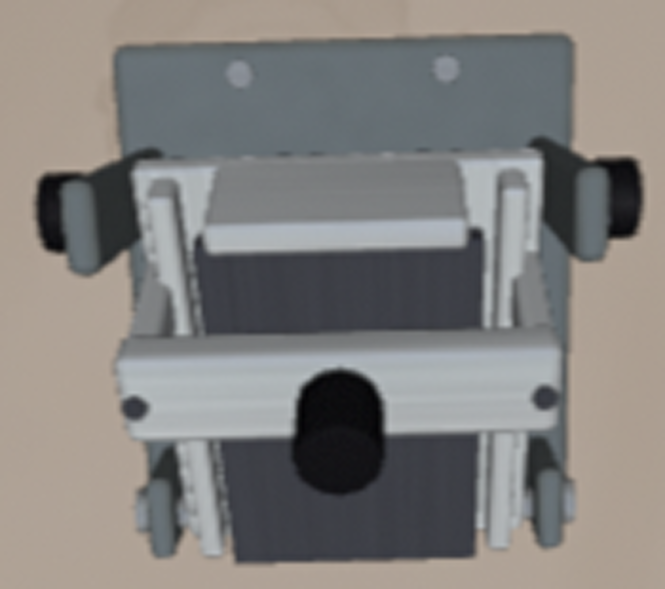

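```bash
cat >> face.py <<'E'
print('----')
hsv=cv2.cvtColor(p,cv2.COLOR_RGB2HSV)
for reg in [(246,300,228,241)],[(238,304,160,181)],[(246,300,228,241),(238,304,160,181)]:
    m,n,s,k=plane(reg); print(m,n,s,k,'tilt',np.arccos(n[2]),'head',np.arctan2(-n[1],-n[0]))
print(p[232,270],p[170,270],p[208,270],p[195,240])
E
python3 face.py | sed -n '/----/,$p'
python3 - <<'E'
from h import *
go([0.53,0.095,0.25],frame([np.cos(.09),np.sin(.09),0],[0,0,-1]))
E
```

```text
----
[0.57509511 0.10200758 0.06497147] [-0.37559196 -0.04351543  0.92576298] 0.000563261547485571 698 tilt 0.38774779258791553 head 0.11534398942854279
[0.64895721 0.10882838 0.09462805] [-0.38056464 -0.04371606  0.92372045] 0.000609826553266215 1309 tilt 0.3931145862941756 head 0.11437028008269184
[0.62326888 0.10643489 0.08431703] [-0.36914597 -0.04249409  0.92839943] 0.0005917040251437632 2009 tilt 0.380714350839224 head 0.11461012500387609
[62 64 70] [63 64 71] [21 21 25] [177 184 186]
t 2.2 dpos [-0.0999 -0.0041  0.0196] drot [0.0007 0.001  0.0014] rows>= 2.4436955371805285 0.01465348102664883
```

carry_out([
  {"delta_pos":[-0.1,-0.004,0.02],"delta_rot":[0,0,0],"claw":100},
  {"delta_pos":[-0.1,-0.004,0.02],"delta_rot":[0,0,0],"claw":100},
  {"delta_pos":[-0.1,-0.004,0.02],"delta_rot":[0,0,0],"claw":100},
  {"delta_pos":[-0.1,-0.004,0.02],"delta_rot":[0,0,0],"claw":100},
  {"delta_pos":[-0.1,-0.004,0.02],"delta_rot":[0,0,0],"claw":100},
])

```text
time: 2.62
eef_pos: [0.5293, 0.095, 0.2495]
tcp_rot: [0.999, 0.046, -0.0, 0.0]
contact_force: [0.4, 0.0, 0.5]
opening: 1.003
```

Run:
```python
from h import *
st,p,d=shot('wrist','w2'); print(st['qpos'],abs(st['dq']).max(),st['eef_pos'])
```

```text
[-1.08537639e-02 -1.78983590e-02  1.91200781e+00 -8.85183212e-04
  1.24812909e+00  1.46774135e+00] 0.06281435933012733 [0.52927615 0.09496605 0.24950766]
```

View pics/w2.png

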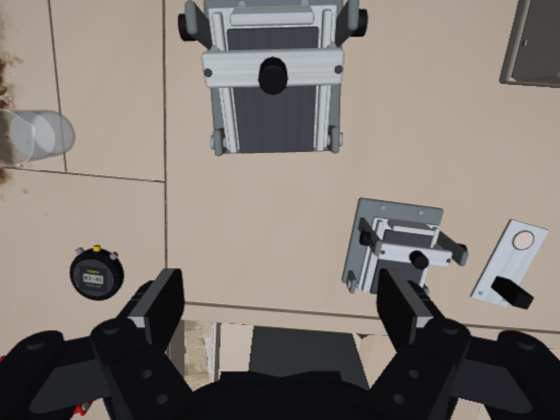

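Face plane visible at u 237–315, v 90–152, the end stop around (272,17), the barrel top at (272,76), and the plate top right at (510,260).

Run:
```python
from h import *
z=np.load('pics/w2.npz'); st=dict(tcp_rot=z['q'],eef_pos=z['x']); c=cam('wrist',st); p=z['p'];d=z['d']
cr=cv2.resize(p[0:165,170:380,::-1],None,fx=3.6,fy=3.6,interpolation=cv2.INTER_CUBIC); cv2.imwrite('pics/w2c.png',cr)
def plane(reg):
    uv=np.concatenate([np.stack(np.meshgrid(np.arange(a,b),np.arange(e,f)),-1).reshape(-1,2) for a,b,e,f in reg])
    de=d[uv[:,1],uv[:,0]]; P=pts(c,uv[de>0],de[de>0]); 
    for _ in range(3):
        m=P.mean(0);n=np.linalg.svd(P-m)[2][2]; n*=np.sign(n[2]); r=(P-m)@n; P=P[abs(r)<3*r.std()+1e-6]
    return m,n,r.std(),len(P)
for reg in [(242,308,98,146)],[(232,314,31,46)],[(242,308,98,146),(232,314,31,46)]:
    m,n,s,k=plane(reg); print(m,n,s,k,'tilt',np.arccos(n[2]),'head',np.arctan2(-n[1],-n[0]))
print('bench',plane([(180,205,60,150),(100,160,200,290)]))
print('bar',plane([(215,255,58,78),(292,330,55,75)]))
print('barrel',plane([(268,277,78,88)]))
```

```text
[0.5916936  0.10451528 0.07162779] [-0.36970425 -0.04207272  0.92819645] 0.0006440879551029166 3141 tilt 0.3812602367809045 head 0.11331352983700334
[0.65409838 0.1111866  0.09672743] [-0.38183919 -0.043099    0.92322333] 0.0007508826380407582 1217 tilt 0.3944103003950195 head 0.11239642251788787
[0.60903949 0.10636028 0.07860239] [-0.36902584 -0.04202767  0.92846842] 0.000674812008125752 4357 tilt 0.380528650807458 head 0.11339954957069016
bench (array([0.48161204, 0.2445013 , 0.00898504]), array([0.35672202, 0.87672945, 0.32263737]), np.float64(0.01799868535719431), 7616)
bar (array([0.63150371, 0.10932656, 0.12429291]), array([-0.38118954, -0.04423247,  0.92343815]), np.float64(0.0006989026472074888), 1548)
barrel (array([0.61956095, 0.10762939, 0.14313774]), array([-0.48819129, -0.04984367,  0.87131216]), np.float64(0.0006483836795046857), 88)
```

View pics/w2c.png

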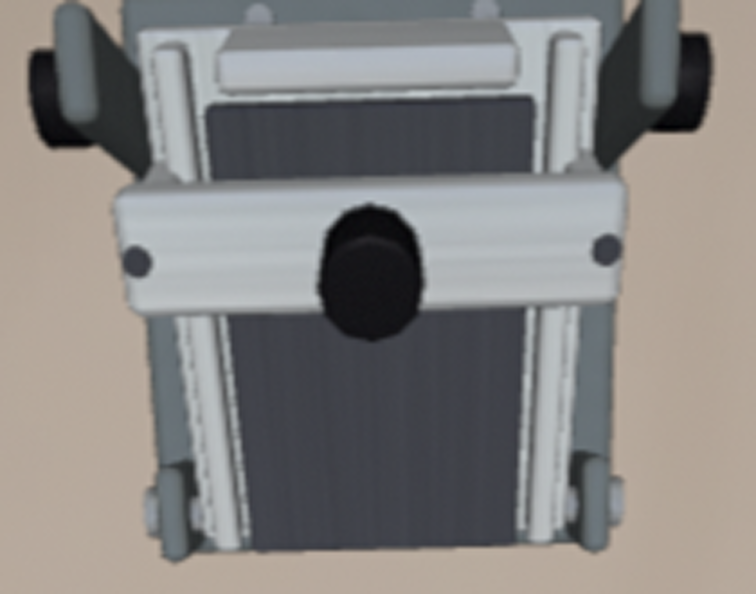

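```bash
cat > edge.py <<'E'
from h import *
tilt=0.381
def onplane(c,uv,m,n):
    dd=ray(c,uv); return c[2]+dd*(((m-c[2])@n)/(dd@n))[:,None]
res=[]
for f,(u0,v0,s),C,m in [('w2',(170,0,3.6),dict(LL=(250,550),LR=(517,543),UL=(205,103),UR=(535,97),SL=(217,90),SR=(517,84),BL=(137,261),BR=(606,249)),np.array([0.60903949,0.10636028,0.07860239])),
                     ('w1',(180,95,3.8),dict(LL=(236,563),LR=(475,554),UL=(196,237),UR=(482,230),SL=(207,251),SR=(463,243),BL=(133,408),BR=(544,397)),np.array([0.62326888,0.10643489,0.08431703]))]:
    z=np.load(f'pics/{f}.npz'); c=cam('wrist',dict(tcp_rot=z['q'],eef_pos=z['x']))
    for hd in [0.09]:
        n=np.array([-np.sin(tilt)*np.cos(hd),-np.sin(tilt)*np.sin(hd),np.cos(tilt)])
        P={k:onplane(c,[((x+.5)/s+u0-.5,(y+.5)/s+v0-.5)],m+n*(0.011 if k[0]=='S' else .034 if k[0]=='B' else 0),n)[0] for k,(x,y) in C.items()}
        X=np.array([np.cos(tilt)*np.cos(hd),np.cos(tilt)*np.sin(hd),np.sin(tilt)]);Y=np.cross(n,X)
        O=P['LL']/2+P['LR']/2
        for k in P: print(f,k,P[k].round(4),(np.array([X@(P[k]-O),Y@(P[k]-O),n@(P[k]-O)])*1000).round(1))
        hat=lambda a,b:np.arctan2(*(lambda v:(v[0],-v[1]) if 0 else (Y@v,X@v))(P[b]-P[a]))
        print('edge headings rel', 'left',hat('LL','UL'),'right',hat('LR','UR'),'bot',np.pi/2-hat('LR','LL'),'stop',np.pi/2-hat('SR','SL'),'bar',np.pi/2-hat('BR','BL'))
E
python3 edge.py
```

```text
w2 LL [0.5602 0.1356 0.0602] [-1.1 35.1  0. ]
w2 LR [0.5686 0.066  0.061 ] [  1.1 -35.1  -0. ]
w2 UL [0.6571 0.1458 0.0992] [103.8  36.5   0. ]
w2 UR [0.6644 0.0778 0.0997] [105.1 -31.9  -0. ]
w2 SL [0.6574 0.1417 0.111 ] [108.1  32.4  11. ]
w2 SR [0.6638 0.0826 0.1115] [109.3 -27.1  11. ]
w2 BL [0.6235 0.1541 0.1227] [82.2 47.8 34. ]
w2 BR [0.6341 0.0626 0.1237] [ 84.7 -44.3  34. ]
edge headings rel left 0.014037313074197913 right 0.030233539343560538 bot -0.032237999208276635 stop -0.020547417468362195 bar -0.027367594573146192
w1 LL [0.5599 0.1346 0.0601] [-1.8 34.4 -0. ]
w1 LR [0.5694 0.0664 0.0614] [  1.8 -34.4   0. ]
w1 UL [0.659  0.1451 0.1   ] [105.5  36.   -0. ]
w1 UR [0.6667 0.0786 0.1006] [107.3 -31.   -0. ]
w1 SL [0.6578 0.141  0.1112] [108.3  32.   11. ]
w1 SR [0.6649 0.0836 0.1119] [110.3 -25.9  11. ]
w1 BL [0.6227 0.1546 0.1225] [81.1 48.6 34. ]
w1 BR [0.6338 0.0626 0.1236] [ 84.2 -44.   34. ]
edge headings rel left 0.014731727858823786 right 0.03155568180819457 bot -0.05144001513724317 stop -0.03524851073630586 bar -0.03287176308638773
```

Run:
```python
from h import *
go([0.419,-0.191,0.17],frame([np.cos(-.192),np.sin(-.192),0],[0,0,-1]))
```

```text
t 2.67 dpos [-0.1373  0.2743  0.0804] drot [ 0.0008 -0.0009  0.2842] rows>= 7.6051789679514386 2.2740128237724675
```

carry_out([
  {"delta_pos":[-0.137,0.274,0.08],"delta_rot":[0,0,0.284],"claw":100},
  {"delta_pos":[-0.137,0.274,0.08],"delta_rot":[0,0,0.284],"claw":100},
  {"delta_pos":[-0.137,0.274,0.08],"delta_rot":[0,0,0.284],"claw":100},
  {"delta_pos":[-0.137,0.274,0.08],"delta_rot":[0,0,0.284],"claw":100},
  {"delta_pos":[-0.137,0.274,0.08],"delta_rot":[0,0,0.284],"claw":100},
  {"delta_pos":[-0.137,0.274,0.08],"delta_rot":[0,0,0.284],"claw":100},
  {"delta_pos":[-0.137,0.274,0.08],"delta_rot":[0,0,0.284],"claw":100},
  {"delta_pos":[-0.137,0.274,0.08],"delta_rot":[0,0,0.284],"claw":100},
])

```text
time: 3.33
eef_pos: [0.4189, -0.1944, 0.1705]
tcp_rot: [0.995, -0.097, 0.001, 0.001]
contact_force: [0.4, 0.1, -0.3]
opening: 1.0
```

carry_out([
  {"delta_pos":[0,0,0],"delta_rot":[0,0,0],"claw":100},
  {"delta_pos":[0,0,0],"delta_rot":[0,0,0],"claw":100},
])

```text
time: 3.5
eef_pos: [0.4196, -0.1964, 0.171]
tcp_rot: [0.995, -0.098, 0.001, 0.001]
contact_force: [-0.1, 0.4, -0.4]
opening: 1.002
```

Run:
```python
from h import *
st,p,d=shot('wrist','w3'); print(st['qpos'],abs(st['dq']).max(),st['eef_pos'])
```

```text
[-6.56929583e-01 -1.13117577e-01  2.15288046e+00 -9.56563802e-04
  1.09814200e+00  1.11109901e+00] 0.052093458542255076 [ 0.41960742 -0.19642999  0.17104476]
```

View pics/w3.png

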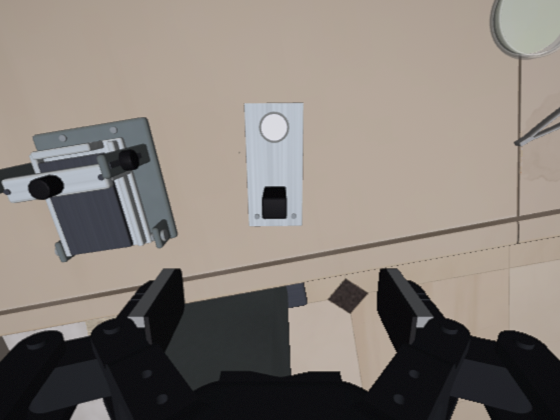

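Plate aligned nearly with the image: corners about (246,103),(303,103),(302,225),(249,226); disc at (274,127); tab top around (274,202).

Run:
```python
from h import *
z=np.load('pics/w3.npz'); c=cam('wrist',dict(tcp_rot=z['q'],eef_pos=z['x'])); p=z['p'];d=z['d']
x0,y0,x1,y1=225,90,325,240
h=cv2.cvtColor(p,cv2.COLOR_RGB2HSV)[y0:y1,x0:x1]
m=((h[...,0]>70)|(h[...,2]<70)|(h[...,1]<20)).astype(np.uint8)
m=cv2.morphologyEx(m,cv2.MORPH_CLOSE,np.ones((5,5)))
cs=max(cv2.findContours(m,cv2.RETR_EXTERNAL,cv2.CHAIN_APPROX_NONE)[0],key=cv2.contourArea)
print(cv2.boundingRect(cs))
P=onz(c,cs[:,0]+[x0,y0],0.005); r=cv2.minAreaRect((P[:,:2]*1000).astype(np.float32)); print('rect',r)
b=(h[...,2]<75).astype(np.uint8); n,l,s,ce=cv2.connectedComponentsWithStats(b); k=1+s[1:,4].argmax(); print('dark',s[k],ce[k])
w=((h[...,2]>185)&(h[...,1]<16)).astype(np.uint8); n,l,s,ce=cv2.connectedComponentsWithStats(w)
k=1+s[1:,4].argmax(); disc=onz(c,ce[k]+[x0,y0],.005)[0]; print('disc',disc,s[k])
vv,uu=np.nonzero(b); uv=np.c_[uu+x0,vv+y0]; de=d[uv[:,1],uv[:,0]]; Q=pts(c,uv,de)
T=Q[(Q[:,2]>.044)]; rt=cv2.minAreaRect((T[:,:2]*1000).astype(np.float32)); print('tabtop',rt,np.median(T[:,2]),len(T))
uv=np.stack(np.meshgrid(np.arange(255,295),np.arange(145,180)),-1).reshape(-1,2); Q=pts(c,uv,d[uv[:,1],uv[:,0]]); print('plate z',Q[:,2].mean(),Q[:,2].std())
uv=np.stack(np.meshgrid(np.arange(340,380),np.arange(145,180)),-1).reshape(-1,2); Q=pts(c,uv,d[uv[:,1],uv[:,0]]); print('bench z',Q[:,2].mean())
# side edges fit
cc=cs[:,0]+[x0,y0]
for nm,sel in dict(L=(cc[:,0]<252)&(cc[:,1]>112)&(cc[:,1]<215),R=(cc[:,0]>298)&(cc[:,1]>112)&(cc[:,1]<215)).items():
    E=onz(c,cc[sel],.005); f=np.polyfit(E[:,0],E[:,1],1); print(nm,np.arctan(f[0]),np.polyval(f,.44))
```

```text
(19, 13, 60, 124)
rect ((444.9031677246094, -197.530517578125), (50.38915252685547, 109.99797058105469), 79.26250457763672)
dark [ 37  97  24  32 739] [ 48.78213802 112.72259811]
disc [ 0.47961328 -0.20409731  0.005     ] [ 36  24  26  27 531]
tabtop ((453.5231628417969, -198.8812713623047), (18.357038497924805, 83.79424285888672), 78.96697235107422) 0.04875384627965637 537
plate z 0.006734523939674979 0.015596716741250937
bench z 0.0028565157461035904
L -0.18768606340888733 -0.1714164453172026
R -0.18300638542015807 -0.2218437407581154
```

Run:
```python
from h import *
R=frame([np.cos(-.187),np.sin(-.187),0],[0,0,-1])
go([0.4204,-0.193,0.08],R);go([0.4204,-0.193,0.027],R)
```

```text
t 3.55 dpos [-0.0003 -0.0026  0.0913] drot [ 0.0022 -0.0032 -0.008 ] rows>= 2.1891707367326485 0.07131691596340618
t 3.55 dpos [-0.0005 -0.0027  0.1443] drot [ 0.0022 -0.0032 -0.008 ] rows>= 3.4598771124862417 0.07131691596340618
```

carry_out([
  {"delta_pos":[0,-0.0026,0.04],"delta_rot":[0.002,-0.003,-0.008],"claw":100},
  {"delta_pos":[0,-0.0026,0.07],"delta_rot":[0.002,-0.003,-0.008],"claw":100},
  {"delta_pos":[0,-0.0026,0.07],"delta_rot":[0.002,-0.003,-0.008],"claw":100},
  {"delta_pos":[0,-0.0026,0.07],"delta_rot":[0.002,-0.003,-0.008],"claw":100},
])

```text
time: 3.88
eef_pos: [0.4207, -0.1914, 0.1006]
tcp_rot: [0.996, -0.092, -0.001, -0.001]
contact_force: [1.3, 0.2, -0.5]
opening: 0.999
```

Run:
```python
from h import *
R=frame([np.cos(-.187),np.sin(-.187),0],[0,0,-1])
go([0.4204,-0.193,0.027],R)
st,p,d=shot('wrist','w4'); print(st['eef_pos'],abs(st['dq']).max())
```

```text
t 3.88 dpos [0.0002 0.0018 0.0736] drot [-0.0015  0.0027  0.0022] rows>= 1.7643752839960956 0.030643130075087784
[ 0.42068078 -0.19137101  0.10055588] 0.05140992831728863
```

View pics/w4.png

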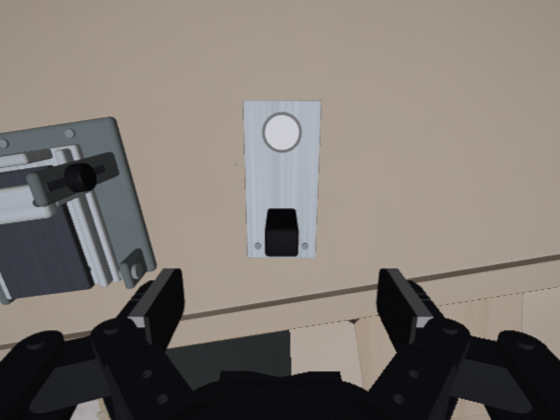

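carry_out([
  {"delta_pos":[0,0.0015,0.035],"delta_rot":[-0.001,0.002,0.002],"claw":100},
  {"delta_pos":[0,0.0015,0.06],"delta_rot":[-0.001,0.002,0.002],"claw":100},
  {"delta_pos":[0,0.0015,0.0735],"delta_rot":[-0.001,0.002,0.002],"claw":100},
  {"delta_pos":[0,0.0015,0.0735],"delta_rot":[-0.001,0.002,0.002],"claw":100},
  {"delta_pos":[0,0.0015,0.0735],"delta_rot":[-0.001,0.002,0.002],"claw":100},
])

```text
time: 4.35
eef_pos: [0.4231, -0.1945, 0.0306]
tcp_rot: [0.996, -0.093, 0.003, 0.002]
contact_force: [-0.0, -1.4, 0.3]
opening: 1.0
```

Run:
```python
from h import *
R=frame([np.cos(-.187),np.sin(-.187),0],[0,0,-1])
go([0.4204,-0.193,0.027],R)
```

```text
t 4.35 dpos [-0.0029 -0.001   0.0036] drot [ 0.0026 -0.0055  0.0008] rows>= 0.11340311187786943 0.04860595091843848
```

carry_out([
  {"delta_pos":[-0.003,-0.001,0.003],"delta_rot":[0.002,-0.005,0.001],"claw":100},
  {"delta_pos":[-0.003,-0.001,0.003],"delta_rot":[0.002,-0.005,0.001],"claw":100},
  {"delta_pos":[-0.003,-0.001,0.003],"delta_rot":[0.002,-0.005,0.001],"claw":100},
])

```text
time: 4.6
eef_pos: [0.4214, -0.1936, 0.0292]
tcp_rot: [0.996, -0.093, 0.002, 0.001]
contact_force: [-0.6, -0.6, -0.0]
opening: 0.996
```

Run:
```python
from h import *
R=frame([np.cos(-.187),np.sin(-.187),0],[0,0,-1])
go([0.4204,-0.193,0.027],R)
```

```text
t 4.6 dpos [-0.0011 -0.0004  0.0022] drot [ 0.002  -0.0033  0.0001] rows>= 0.05996457529263437 0.03107493201599022
```

carry_out([
  {"delta_pos":[-0.001,0,0.002],"delta_rot":[0.002,-0.003,0],"claw":50},
  {"delta_pos":[-0.001,0,0.002],"delta_rot":[0.002,-0.003,0],"claw":0},
  {"delta_pos":[-0.001,0,0.002],"delta_rot":[0.002,-0.003,0],"claw":0},
  {"delta_pos":[-0.001,0,0.002],"delta_rot":[0.002,-0.003,0],"claw":0},
  {"delta_pos":[-0.001,0,0.002],"delta_rot":[0.002,-0.003,0],"claw":0},
  {"delta_pos":[-0.001,0,0.002],"delta_rot":[0.002,-0.003,0],"claw":0},
  {"delta_pos":[-0.001,0,0.002],"delta_rot":[0.002,-0.003,0],"claw":0},
  {"delta_pos":[-0.001,0,0.002],"delta_rot":[0.002,-0.003,0],"claw":0},
], force=90)

```text
time: 5.27
eef_pos: [0.4207, -0.1936, 0.0274]
tcp_rot: [0.996, -0.093, 0.0, 0.0]
contact_force: [0.6, 0.6, 1.1]
opening: 0.222
```

Run:
```python
from h import *
R=frame([np.cos(-.187),np.sin(-.187),0],[0,0,-1])
go([0.4204,-0.193,0.027],R)
st,p,d=shot('wrist','w5'); print(st['eef_pos'],st['opening'],st['contact_force'])
```

```text
t 5.27 dpos [-0.0004 -0.0006  0.0004] drot [ 0.0002 -0.0008 -0.    ] rows>= 0.018890948798544385 0.006478050503416442
[ 0.42065845 -0.19364742  0.02736689] 0.22204200687823838 [0.56074662 0.61874004 1.05257249]
```

View pics/w5.png

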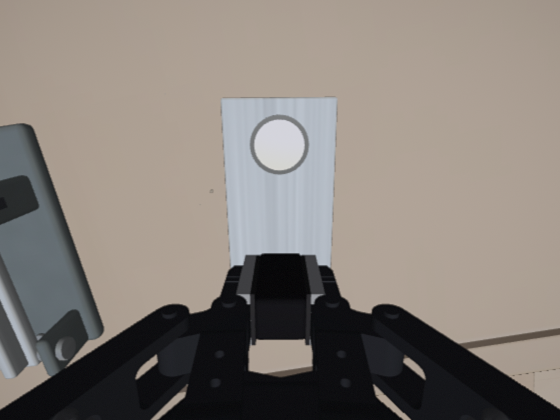

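Run:
```python
from h import *
z=np.load('pics/w5.npz'); st=dict(tcp_rot=z['q'],eef_pos=z['x']); c=cam('wrist',st); p=z['p'];d=z['d']
R=Ro.from_quat(st['tcp_rot']); print(R.as_matrix().round(4))
g=cv2.cvtColor(p,cv2.COLOR_RGB2HSV)
w=((g[...,2]>190)&(g[...,1]<14)).astype(np.uint8)[100:190,230:330]; n,l,s,ce=cv2.connectedComponentsWithStats(w);k=1+s[1:,4].argmax(); uv=ce[k]+[230,100]; print(uv,s[k])
D=onz(c,uv,.005)[0]; print('disc in tool',R.inv().apply(D-st['eef_pos'])*1000)
C=onz(c,[(222,98),(336,97.5)],.005); print('nose corners in tool',R.inv().apply(C-st['eef_pos'])*1000)
E_=onz(c,[(228,230),(333,230)],.005); print('sides',R.inv().apply(E_-st['eef_pos'])*1000)
uv=np.stack(np.meshgrid(np.arange(400,500),np.arange(120,220)),-1).reshape(-1,2);Q=pts(c,uv,d[uv[:,1],uv[:,0]]); print('bench',Q[:,2].mean())
uv=np.stack(np.meshgrid(np.arange(240,320),np.arange(180,240)),-1).reshape(-1,2);Q=pts(c,uv,d[uv[:,1],uv[:,0]]); print('plate',Q[:,2].mean())
```

```text
[[ 9.826e-01 -1.859e-01  7.000e-04]
 [-1.859e-01 -9.826e-01 -3.000e-04]
 [ 8.000e-04  2.000e-04 -1.000e+00]]
[279.00256148 144.40471311] [  25   20   49   50 1952]
disc in tool [60.19886044  0.34042435 22.41427793]
nose corners in tool [[ 79.71296533 -23.93856763  22.42493636]
 [ 79.91991974  24.64843374  22.43446464]]
sides [[ 19.6912971  -24.15962415  22.37771564]
 [ 19.67676895  26.21580324  22.38741456]]
bench 0.0015645025031802724
plate 0.006661910009730138
```

carry_out([
  {"delta_pos":[0,0,-0.015],"delta_rot":[0,0,0],"claw":0},
  {"delta_pos":[0,0,-0.04],"delta_rot":[0,0,0],"claw":0},
  {"delta_pos":[0,0,-0.07],"delta_rot":[0,0,0],"claw":0},
  {"delta_pos":[0,0,-0.1],"delta_rot":[0,0,0],"claw":0},
  {"delta_pos":[0,0,-0.13],"delta_rot":[0,0,0],"claw":0},
  {"delta_pos":[0,0,-0.16],"delta_rot":[0,0,0],"claw":0},
  {"delta_pos":[0,0,-0.16],"delta_rot":[0,0,0],"claw":0},
])

```text
time: 5.9
eef_pos: [0.4234, -0.1956, 0.1939]
tcp_rot: [0.996, -0.093, 0.005, 0.003]
contact_force: [0.6, 0.2, -0.2]
opening: 0.22
```

```bash
cat > tgt.py <<'E'
from h import *
tilt,hd=0.381,0.115
F=np.array([0.6428,0.1099,0.0922])
X=np.array([np.cos(tilt)*np.cos(hd),np.cos(tilt)*np.sin(hd),np.sin(tilt)]);N=np.array([-np.sin(tilt)*np.cos(hd),-np.sin(tilt)*np.sin(hd),np.cos(tilt)]);Y=np.cross(N,X)
R=frame(X,-N)
G=np.array([.0600,.0003,.0274]) # disc point in tool
def tcp(s,h,l=0): return F+s*X+h*N+l*Y-R.apply(G)
def where():
    st=ctrl.get_state(); r=Ro.from_quat(st['tcp_rot']); P=st['eef_pos']+r.apply(G)-F
    f=st['contact_force']; e=(R.inv()*r).as_rotvec()
    print('t',round(st['time'],2),'slope,lat,height mm',np.round([P@X*1e3,P@Y*1e3,P@N*1e3],2),'rot err (tool)',e.round(4),'F slope/lat/normal',np.round([f@X,f@Y,f@N],2),'op',round(st['opening'],3)); return st
E
python3 - <<'E'
from tgt import *
st=where(); print(st['qpos'].round(3))
print(tcp(-.06,.008))
go(tcp(-.06,.008)+[0,0,.09],R)
E
```

```text
t 5.9 slope,lat,height mm [-153.7  -296.69  142.33] rot err (tool) [-0.0646 -0.3676  0.2967] F slope/lat/normal [ 0.44  0.11 -0.43] op 0.22
[-0.651 -0.14   2.132  0.     1.137  1.107]
[0.51902967 0.09590533 0.08043971]
t 5.9 dpos [ 0.0396 -0.3044  0.0222] drot [ 0.0646  0.3676 -0.2967] rows>= 7.379453731887668 3.8154993205202996
```

carry_out([
  {"delta_pos":[0.04,-0.304,0.022],"delta_rot":[0.065,0.368,-0.297],"claw":0},
  {"delta_pos":[0.04,-0.304,0.022],"delta_rot":[0.065,0.368,-0.297],"claw":0},
  {"delta_pos":[0.04,-0.304,0.022],"delta_rot":[0.065,0.368,-0.297],"claw":0},
  {"delta_pos":[0.04,-0.304,0.022],"delta_rot":[0.065,0.368,-0.297],"claw":0},
  {"delta_pos":[0.04,-0.304,0.022],"delta_rot":[0.065,0.368,-0.297],"claw":0},
  {"delta_pos":[0.04,-0.304,0.022],"delta_rot":[0.065,0.368,-0.297],"claw":0},
  {"delta_pos":[0.04,-0.304,0.022],"delta_rot":[0.065,0.368,-0.297],"claw":0},
  {"delta_pos":[0.04,-0.304,0.022],"delta_rot":[0.065,0.368,-0.297],"claw":0},
])

```text
time: 6.57
eef_pos: [0.5189, 0.0998, 0.1693]
tcp_rot: [0.98, 0.058, 0.188, -0.012]
contact_force: [1.0, -0.7, -0.8]
opening: 0.224
```

carry_out([
  {"delta_pos":[0,0,0],"delta_rot":[0,0,0],"claw":0},
  {"delta_pos":[0,0,0],"delta_rot":[0,0,0],"claw":0},
])

```text
time: 6.73
eef_pos: [0.5177, 0.1008, 0.1675]
tcp_rot: [0.981, 0.06, 0.187, -0.012]
contact_force: [0.4, -0.4, -1.7]
opening: 0.22
```

Run:
```python
from tgt import *
st=where(); print(st['qpos'].round(3))
go(tcp(-.06,.008)+[0,0,.09],R)
go(tcp(-.06,.009),R)
shot('wrist','w6');shot('scene','s6')
p=cv2.imread('pics/s6.png'); cv2.imwrite('pics/s6c.png',cv2.resize(p[90:230,200:340],None,fx=4,fy=4,interpolation=2))
```

```text
t 6.73 slope,lat,height mm [-28.42   5.54  88.81] rot err (tool) [ 0.0044 -0.0047 -0.0061] F slope/lat/normal [-0.32 -0.42 -1.69] op 0.22
[-0.025 -0.136  2.213  0.087  0.694  1.367]
t 6.73 dpos [ 0.0017  0.0051 -0.0025] drot [-0.0044  0.0047  0.0061] rows>= 0.1411520488513209 0.07091456372268014
t 6.73 dpos [-0.0314  0.0052  0.0802] drot [-0.0044  0.0047  0.0061] rows>= 2.069219275103751 0.07091456372268014
```

View pics/w6.png

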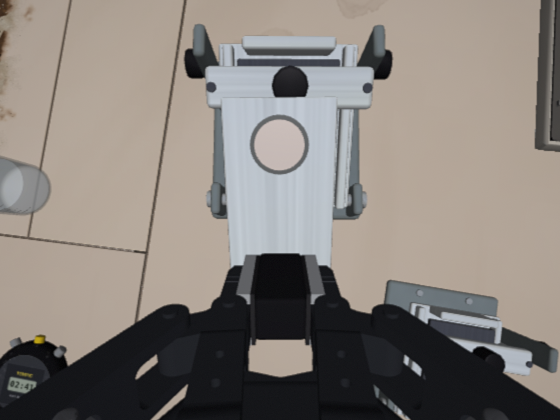

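View pics/s6c.png

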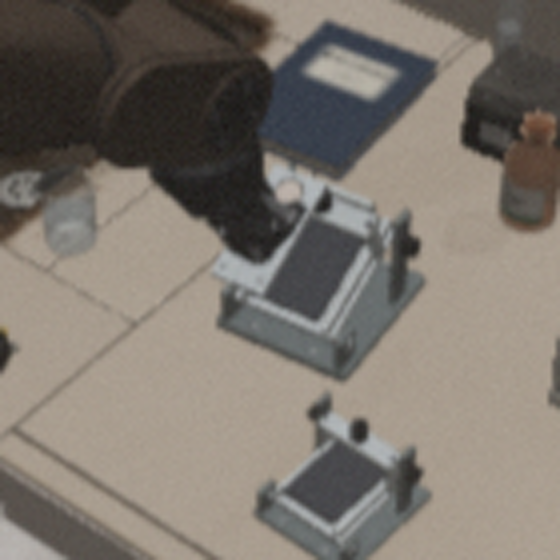

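```bash
cat > ov.py <<'E'
import sys
from tgt import *
def overlay(name,out,crop,sc):
    z=np.load(f'pics/{name}.npz'); st=dict(tcp_rot=z['q'],eef_pos=z['x']); c=cam('wrist',st); p=z['p'][:,:,::-1].copy()
    a,b,u,v=crop; im=cv2.resize(p[b:v,a:u],None,fx=sc,fy=sc,interpolation=cv2.INTER_CUBIC)
    L=lambda s,l,h:tuple((((proj(c,F+s*X+l*Y+h*N)[0]-[a,b])+.5)*sc-.5).round().astype(int))
    def poly(q,col):
        for i in range(len(q)): cv2.line(im,L(*q[i]),L(*q[(i+1)%len(q)]),col,1)
    poly([(-.012,.05,.034),(-.012,-.05,.034),(.012,-.05,.034),(.012,.05,.034)],(0,0,255))
    poly([(-.085,.035,0),(-.085,-.035,0),(.020,-.035,0),(.020,.035,0)],(0,255,0))
    poly([(.024,.03,.011),(.024,-.03,.011)],(255,0,0))
    poly([(.010*np.cos(t),.010*np.sin(t),.056) for t in np.linspace(0,6.28,24)],(0,255,255))
    cv2.imwrite(f'pics/{out}.png',im)
E
python3 -c "
from ov import *
overlay('w6','w6o',(180,10,400,230),2.7)
overlay('w2','w2o',(170,0,380,165),3.6)"
```

```text
(no output)
```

View pics/w6o.png

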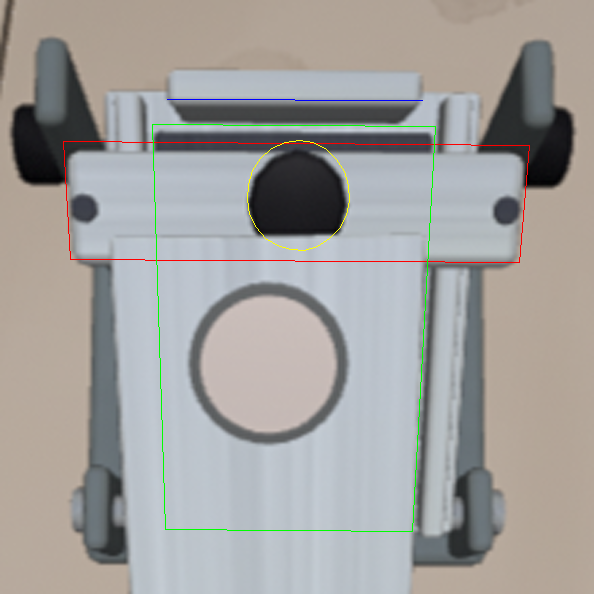

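View pics/w2o.png

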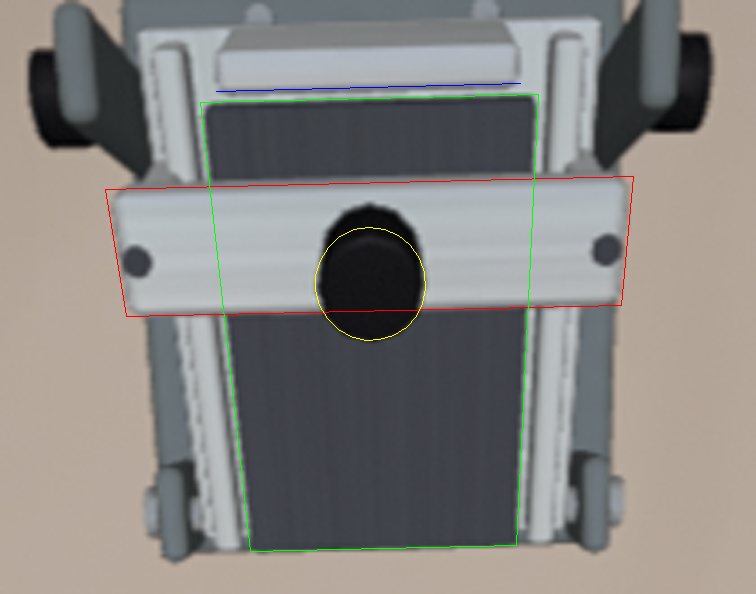

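Projection of my stage frame agrees with the image (bar centre, barrel and end-stop edge within about 1 mm). The plate is unchanged in the grip, with the disc at (279,144) as before the lift. Next I go down to the entry pose.

carry_out([
  {"delta_pos":[-0.0315,0.0052,0],"delta_rot":[-0.004,0.005,0.006],"claw":0},
  {"delta_pos":[-0.0315,0.0052,0.02],"delta_rot":[-0.004,0.005,0.006],"claw":0},
  {"delta_pos":[-0.0315,0.0052,0.04],"delta_rot":[-0.004,0.005,0.006],"claw":0},
  {"delta_pos":[-0.0315,0.0052,0.06],"delta_rot":[-0.004,0.005,0.006],"claw":0},
  {"delta_pos":[-0.0315,0.0052,0.072],"delta_rot":[-0.004,0.005,0.006],"claw":0},
  {"delta_pos":[-0.0315,0.0052,0.08],"delta_rot":[-0.004,0.005,0.006],"claw":0},
  {"delta_pos":[-0.0315,0.0052,0.08],"delta_rot":[-0.004,0.005,0.006],"claw":0},
  {"delta_pos":[-0.0315,0.0052,0.08],"delta_rot":[-0.004,0.005,0.006],"claw":0},
])

```text
time: 7.5
eef_pos: [0.5189, 0.0931, 0.0822]
tcp_rot: [0.98, 0.054, 0.19, -0.01]
contact_force: [0.4, 0.5, -0.5]
opening: 0.22
```

Run:
```python
from ov import *
st=where(); print(st['qpos'].round(3))
go(tcp(-.06,.009),R)
shot('wrist','w7'); overlay('w7','w7o',(180,10,400,230),2.7)
```

```text
t 7.5 slope,lat,height mm [-59.77  -3.06   9.84] rot err (tool) [-0.0017  0.0012  0.0043] F slope/lat/normal [ 0.22  0.5  -0.61] op 0.22
[-0.04   0.012  2.261  0.119  0.493  1.326]
t 7.5 dpos [-0.0002 -0.0028  0.0008] drot [ 0.0017 -0.0012 -0.0043] rows>= 0.0687431763714536 0.0381046238822801
```

View pics/w7o.png

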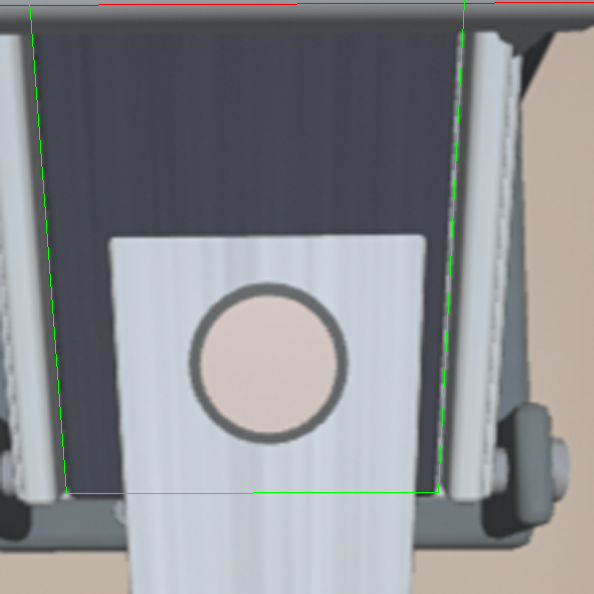

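carry_out([
  {"delta_pos":[0,-0.003,0.001],"delta_rot":[0.002,-0.001,-0.004],"claw":0},
  {"delta_pos":[0,-0.003,0.001],"delta_rot":[0.002,-0.001,-0.004],"claw":0},
  {"delta_pos":[0.005,-0.003,0.001],"delta_rot":[0.002,-0.001,-0.004],"claw":0},
  {"delta_pos":[0.01,-0.003,0.001],"delta_rot":[0.002,-0.001,-0.004],"claw":0},
  {"delta_pos":[0.015,-0.003,0.001],"delta_rot":[0.002,-0.001,-0.004],"claw":0},
  {"delta_pos":[0.02,-0.003,0.001],"delta_rot":[0.002,-0.001,-0.004],"claw":0},
  {"delta_pos":[0.02,-0.003,0.001],"delta_rot":[0.002,-0.001,-0.004],"claw":0},
])

```text
time: 8.13
eef_pos: [0.5395, 0.0984, 0.0906]
tcp_rot: [0.98, 0.057, 0.191, -0.011]
contact_force: [0.3, 0.5, -1.3]
opening: 0.225
```

Run:
```python
from ov import *
st=where(); print(st['qpos'].round(3))
go(tcp(-.02,.008),R)
shot('wrist','w8'); overlay('w8','w8o',(180,10,400,230),2.7)
```

```text
t 8.13 slope,lat,height mm [-36.95   0.17  10.05] rot err (tool) [-0.0001  0.0042 -0.0003] F slope/lat/normal [-0.2   0.45 -1.35] op 0.225
[-0.028  0.042  2.211  0.11   0.509  1.342]
t 8.13 dpos [0.0171 0.0002 0.0019] drot [ 0.0001 -0.0042  0.0003] rows>= 0.41158162181429503 0.033901216940170356
```

View pics/w8o.png

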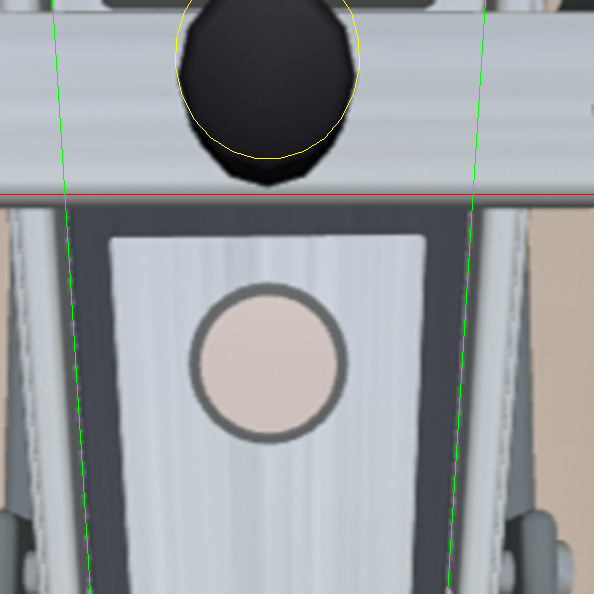

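```bash
cat > gap.py <<'E'
from tgt import *
def gap(name,R1,R2):
    z=np.load(f'pics/{name}.npz'); c=cam('wrist',dict(tcp_rot=z['q'],eef_pos=z['x'])); d=z['d']
    o=[]
    for a,b,e,f in (R1,R2):
        uv=np.stack(np.meshgrid(np.arange(a,b),np.arange(e,f)),-1).reshape(-1,2); de=d[uv[:,1],uv[:,0]]; Q=(pts(c,uv,de)-F); h=Q@N*1e3; s=Q@X*1e3
        o.append((np.median(h).round(2),h.std().round(2),np.polyfit(s,h,1)[0].round(4)))
    print(name,o)
E
python3 - <<'E'
from gap import *
gap('w8',(230,330,110,220),(213,218,110,160)); gap('w8',(230,330,110,220),(337,344,100,160))
gap('w7',(240,310,130,230),(210,330,30,90))
E
```

```text
w8 [(np.float64(16.01), np.float64(9.04), np.float64(0.0801)), (np.float64(0.04), np.float64(0.69), np.float64(-0.0065))]
w8 [(np.float64(16.01), np.float64(9.04), np.float64(0.0801)), (np.float64(0.08), np.float64(2.85), np.float64(0.0803))]
w7 [(np.float64(15.89), np.float64(9.68), np.float64(0.1356)), (np.float64(0.03), np.float64(10.73), np.float64(-0.27))]
```

carry_out([
  {"delta_pos":[0.0,0,0.003],"delta_rot":[0,-0.004,0],"claw":0},
  {"delta_pos":[0.005,0,0.004],"delta_rot":[0,-0.004,0],"claw":0},
  {"delta_pos":[0.011,0,0.004],"delta_rot":[0,-0.004,0],"claw":0},
  {"delta_pos":[0.017,0,0.004],"delta_rot":[0,-0.004,0],"claw":0},
  {"delta_pos":[0.023,0,0.004],"delta_rot":[0,-0.004,0],"claw":0},
  {"delta_pos":[0.028,0,0.004],"delta_rot":[0,-0.004,0],"claw":0},
  {"delta_pos":[0.032,0,0.004],"delta_rot":[0,-0.004,0],"claw":0},
  {"delta_pos":[0.032,0,0.004],"delta_rot":[0,-0.004,0],"claw":0},
])

```text
time: 8.85
eef_pos: [0.571, 0.102, 0.0992]
tcp_rot: [0.98, 0.057, 0.189, -0.011]
contact_force: [0.2, -0.4, 0.3]
opening: 0.224
```

Run:
```python
from ov import *
st=where(); print(st['qpos'].round(3))
go(tcp(0,.006),R)
shot('wrist','w9'); overlay('w9','w9o',(180,10,400,230),2.7)
```

```text
t 8.85 slope,lat,height mm [-4.44  0.16  5.99] rot err (tool) [-0.0001  0.0007 -0.0004] F slope/lat/normal [ 0.23 -0.38  0.23] op 0.224
[-0.018  0.097  2.132  0.097  0.536  1.364]
t 8.85 dpos [ 0.0045  0.0001 -0.    ] drot [ 0.0001 -0.0007  0.0004] rows>= 0.10693496284025518 0.006579734851335934
```

View pics/w9o.png

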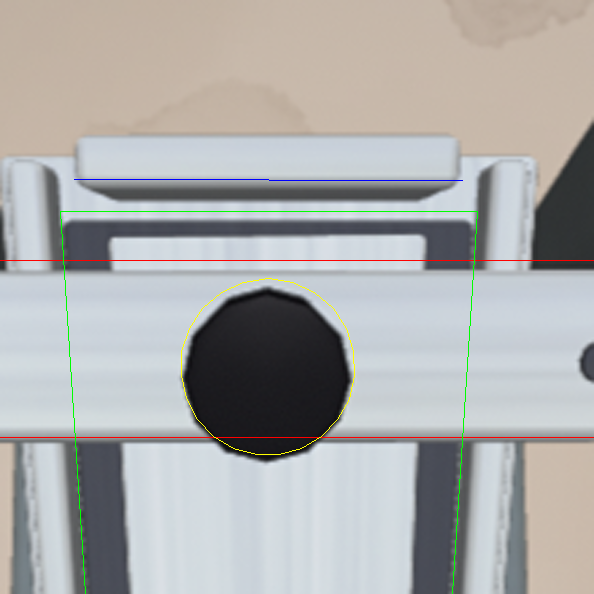

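```bash
cat > meas.py <<'E'
from tgt import *
def meas(name,a,b,sc,items):
    z=np.load(f'pics/{name}.npz'); c=cam('wrist',dict(tcp_rot=z['q'],eef_pos=z['x']))
    for k,(x,y,h) in items.items():
        dd=ray(c,[((x+.5)/sc-.5+a,(y+.5)/sc-.5+b)])[0]; t=((F+h*N-c[2])@N)/(dd@N); P=c[2]+t*dd-F
        print(k,(np.array([P@X,P@Y])*1e3).round(2))
if __name__=='__main__':
    meas('w9',180,10,2.7,dict(nose=(268,236,.011),noseL=(109,236,.011),noseR=(425,236,.011),barrel=(267.5,375,.056),barTop=(268,270,.034),barBot=(268,441,.034),stop=(268,182,.011),stopfoot=(268,199,-.0),faceTop=(268,219,0.),faceL=(62,225,0),faceR=(474,225,0)))
E
python3 meas.py
python3 - <<'E'
import numpy as np,cv2
z=np.load('pics/w9.npz');p=z['p'].astype(int)
print([ (v,int(p[v,260:300].mean())) for v in range(58,100)])
print([ (u,int(p[95:97,u].mean())) for u in list(range(196,226))])
print([ (u,int(p[95:97,u].mean())) for u in list(range(332,362))])
E
```

```text
nose [15.7   0.04]
noseL [15.68 25.08]
noseR [ 15.72 -24.7 ]
barrel [-0.68 -0.01]
barTop [10.72 -0.02]
barBot [-1.257e+01 -1.000e-02]
stop [23.62  0.03]
stopfoot [21.86  0.06]
faceTop [18.71  0.06]
faceL [17.73 34.79]
faceR [ 17.79 -34.68]
[(58, 179), (59, 167), (60, 178), (61, 202), (62, 207), (63, 207), (64, 208), (65, 209), (66, 210), (67, 210), (68, 211), (69, 211), (70, 210), (71, 209), (72, 209), (73, 209), (74, 210), (75, 197), (76, 177), (77, 157), (78, 137), (79, 110), (80, 83), (81, 77), (82, 75), (83, 81), (84, 142), (85, 204), (86, 213), (87, 212), (88, 212), (89, 213), (90, 212), (91, 153), (92, 93), (93, 77), (94, 77), (95, 76), (96, 81), (97, 140), (98, 209), (99, 217)]
[(196, 181), (197, 160), (198, 121), (199, 94), (200, 92), (201, 91), (202, 94), (203, 86), (204, 69), (205, 73), (206, 78), (207, 78), (208, 78), (209, 79), (210, 80), (211, 77), (212, 77), (213, 77), (214, 77), (215, 77), (216, 77), (217, 78), (218, 78), (219, 75), (220, 73), (221, 72), (222, 73), (223, 73), (224, 75), (225, 77)]
[(332, 89), (333, 89), (334, 90), (335, 87), (336, 81), (337, 78), (338, 77), (339, 77), (340, 78), (341, 78), (342, 79), (343, 79), (344, 79), (345, 77), (346, 77), (347, 78), (348, 78), (349, 78), (350, 78), (351, 78), (352, 78), (353, 76), (354, 88), (355, 97), (356, 89), (357, 86), (358, 86), (359, 94), (360, 125), (361, 160)]
```

carry_out([
  {"delta_pos":[0.0015,0,0],"delta_rot":[0,0,0],"claw":0},
  {"delta_pos":[0.003,0,0],"delta_rot":[0,0,0],"claw":0},
  {"delta_pos":[0.0035,0,0.001],"delta_rot":[0,0,0],"claw":0},
  {"delta_pos":[0.0035,0,0.002],"delta_rot":[0,0,0],"claw":0},
  {"delta_pos":[0.0035,0,0.003],"delta_rot":[0,0,0],"claw":0},
  {"delta_pos":[0.0035,0,0.003],"delta_rot":[0,0,0],"claw":0},
  {"delta_pos":[0.0035,0,0.003],"delta_rot":[0,0,0],"claw":0},
])

```text
time: 9.48
eef_pos: [0.5744, 0.1026, 0.097]
tcp_rot: [0.98, 0.057, 0.189, -0.011]
contact_force: [-0.3, 0.1, -1.0]
opening: 0.221
```

Run:
```python
from ov import *
st=where()
shot('wrist','w10'); overlay('w10','w10o',(180,10,400,230),2.7); where()
```

```text
t 9.48 slope,lat,height mm [-2.11  0.29  2.55] rot err (tool) [ 0.0002 -0.001  -0.0003] F slope/lat/normal [-0.62  0.15 -0.87] op 0.221
t 9.53 slope,lat,height mm [-1.96  0.29  2.64] rot err (tool) [ 0.0001 -0.0007 -0.0004] F slope/lat/normal [-1.6  -0.22 -0.99] op 0.222
```

View pics/w10o.png

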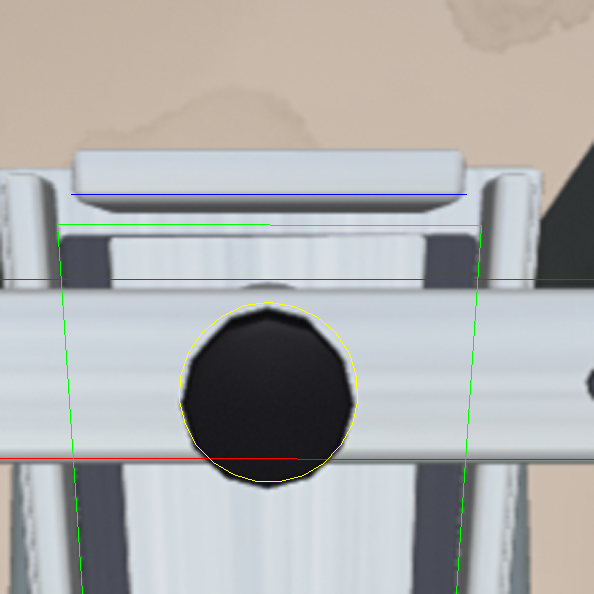

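carry_out([
  {"delta_pos":[0.0012,0,0],"delta_rot":[0,0,0],"claw":0},
  {"delta_pos":[0.0014,0,0],"delta_rot":[0,0,0],"claw":0},
  {"delta_pos":[0.0014,0,0.001],"delta_rot":[0,0,0],"claw":0},
  {"delta_pos":[0.0014,0,0.002],"delta_rot":[0,0,0],"claw":0},
  {"delta_pos":[0.0014,0,0.003],"delta_rot":[0,0,0],"claw":0},
  {"delta_pos":[0.0014,0,0.003],"delta_rot":[0,0,0],"claw":0},
  {"delta_pos":[0.0014,0,0.003],"delta_rot":[0,0,0],"claw":0},
])

```text
time: 10.12
eef_pos: [0.5768, 0.1029, 0.0946]
tcp_rot: [0.98, 0.057, 0.188, -0.011]
contact_force: [0.7, -0.1, -0.3]
opening: 0.221
```

Run:
```python
from tgt import *
where(); ctrl.read_camera('wrist'); where()
```

```text
t 10.12 slope,lat,height mm [-0.76  0.31 -0.53] rot err (tool) [ 0.0002 -0.0011 -0.0004] F slope/lat/normal [ 0.51 -0.21 -0.52] op 0.221
t 10.17 slope,lat,height mm [-0.68  0.29 -0.45] rot err (tool) [ 0.0001 -0.0009 -0.0004] F slope/lat/normal [-0.56 -0.31 -1.14] op 0.224
```

carry_out([
  {"delta_pos":[0,0,0.0005],"delta_rot":[0,0,0],"claw":0},
  {"delta_pos":[0,0,0.001],"delta_rot":[0,0,0],"claw":0},
  {"delta_pos":[0,0,0.0015],"delta_rot":[0,0,0],"claw":0},
  {"delta_pos":[0,0,0.0015],"delta_rot":[0,0,0],"claw":0},
  {"delta_pos":[0,0,0.0015],"delta_rot":[0,0,0],"claw":0},
])

```text
time: 10.58
eef_pos: [0.5774, 0.1029, 0.0935]
tcp_rot: [0.98, 0.057, 0.189, -0.011]
contact_force: [-2.3, 0.2, 2.1]
opening: 0.223
```

Run:
```python
from tgt import *
where(); ctrl.read_camera('wrist'); where()
```

```text
t 10.58 slope,lat,height mm [-0.57  0.29 -1.79] rot err (tool) [ 0.0001 -0.0008 -0.0004] F slope/lat/normal [-1.37  0.44  2.81] op 0.223
t 10.63 slope,lat,height mm [-0.59  0.31 -1.81] rot err (tool) [ 0.0001 -0.0008 -0.0005] F slope/lat/normal [-0.95 -0.17  2.41] op 0.222
```

carry_out([
  {"delta_pos":[0,0,0.0005],"delta_rot":[0,0,0],"claw":0},
  {"delta_pos":[0,0,0.001],"delta_rot":[0,0,0],"claw":0},
  {"delta_pos":[0,0,0.0015],"delta_rot":[0,0,0],"claw":0},
  {"delta_pos":[0,0,0.002],"delta_rot":[0,0,0],"claw":0},
  {"delta_pos":[0,0,0.002],"delta_rot":[0,0,0],"claw":0},
  {"delta_pos":[0,0,0.002],"delta_rot":[0,0,0],"claw":0},
])

```text
time: 11.13
eef_pos: [0.5781, 0.103, 0.0917]
tcp_rot: [0.98, 0.057, 0.189, -0.011]
contact_force: [-2.0, -1.2, 2.7]
opening: 0.223
```

Run:
```python
from tgt import *
for i in range(4):
    where(); ctrl.read_camera('wrist')
where()
```

```text
t 11.13 slope,lat,height mm [-0.58  0.28 -3.78] rot err (tool) [ 0.0001 -0.0009 -0.0004] F slope/lat/normal [-0.99 -0.97  3.34] op 0.223
t 11.18 slope,lat,height mm [-0.56  0.29 -3.75] rot err (tool) [ 0.0001 -0.0009 -0.0004] F slope/lat/normal [-2.23 -0.49  4.77] op 0.222
t 11.23 slope,lat,height mm [-0.52  0.27 -3.74] rot err (tool) [ 0.0001 -0.0008 -0.0004] F slope/lat/normal [-1.37 -0.25  4.54] op 0.219
t 11.28 slope,lat,height mm [-0.54  0.32 -3.74] rot err (tool) [ 0.0002 -0.0008 -0.0004] F slope/lat/normal [-2.22 -0.44  4.17] op 0.221
t 11.33 slope,lat,height mm [-0.56  0.28 -3.77] rot err (tool) [ 0.0001 -0.0008 -0.0004] F slope/lat/normal [-1.98 -0.38  3.83] op 0.225
```

carry_out([
  {"delta_pos":[0,0,0.0005],"delta_rot":[0,0,0],"claw":0},
  {"delta_pos":[0,0,0.001],"delta_rot":[0,0,0],"claw":0},
  {"delta_pos":[0,0,0.0015],"delta_rot":[0,0,0],"claw":0},
  {"delta_pos":[0,0,0.002],"delta_rot":[0,0,0],"claw":0},
  {"delta_pos":[0,0,0.002],"delta_rot":[0,0,0],"claw":0},
  {"delta_pos":[0,0,0.002],"delta_rot":[0,0,0],"claw":0},
])

```text
time: 11.83
eef_pos: [0.5789, 0.1031, 0.0899]
tcp_rot: [0.98, 0.057, 0.189, -0.011]
contact_force: [-4.6, -1.4, 5.6]
opening: 0.227
```

Run:
```python
from ov import *
f=[]
for i in range(10):
    s=ctrl.get_state(); f.append([s['contact_force']@X,s['contact_force']@Y,s['contact_force']@N]); ctrl.read_camera('wrist')
print(np.mean(f,0),np.std(f,0))
where()
shot('wrist','w11'); overlay('w11','w11o',(180,10,400,230),2.7)
shot('scene','s11'); p=cv2.imread('pics/s11.png'); cv2.imwrite('pics/s11c.png',cv2.resize(p[90:230,200:340],None,fx=4,fy=4,interpolation=2))
```

```text
[-2.27002449 -0.69260948  6.23354005] [0.23795536 0.33680373 0.46595881]
t 12.33 slope,lat,height mm [-0.54  0.3  -5.75] rot err (tool) [ 0.0001 -0.0008 -0.0005] F slope/lat/normal [-4.21 -0.2   6.2 ] op 0.223
```

View pics/w11o.png

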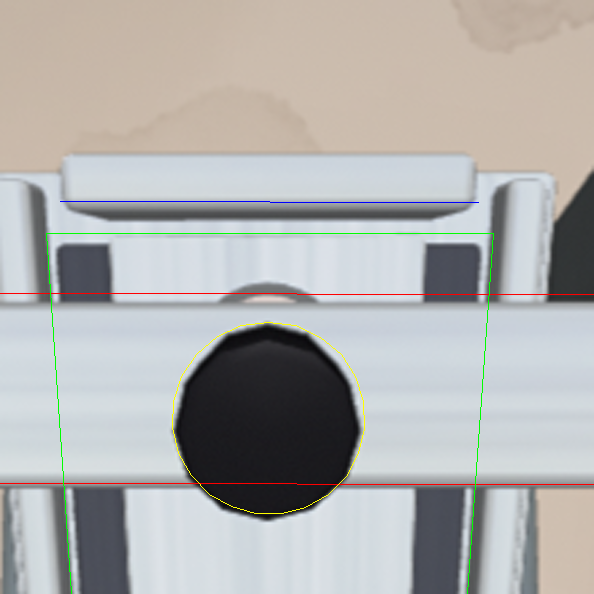

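View pics/s11c.png

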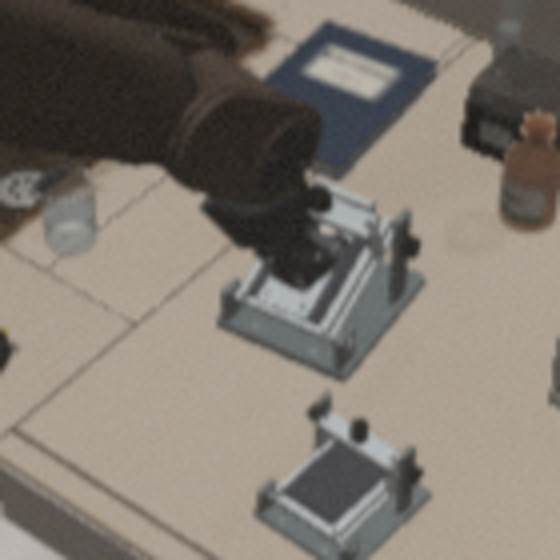

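Run:
```python
from meas import *
t=np.array(ctrl.get_state()['wrist_torque']); print('torque slope/lat/normal',t@X,t@Y,t@N)
for dh in (0,-.0019):
    print(dh); meas('w11',180,10,2.7,dict(nose=(268,235,-.0008),noseL=(110,236,-.0008),noseR=(424,235,-.0008),barrel=(268,422,.056+dh),barTop=(268,303,.034+dh),barBot=(268,487,.034+dh),stop=(268,204,.011+dh),stopfoot=(268,218,0+dh),faceTop=(90,243,-.004+dh),faceL=(57,260,-.004+dh),faceR=(481,260,-.004+dh)))
z=np.load('pics/w11.npz');p=z['p'].astype(int)
print([ (v,int(p[v,262:300].mean())) for v in range(64,125)])
g=z['p'][10:230,180:400,::-1]; cv2.imwrite('pics/w11z.png',cv2.resize(g[50:115],None,fx=3.6,fy=7,interpolation=2))
```

```text
torque slope/lat/normal 0.007806754326495759 0.5137952730026761 -0.007364296874426329
0
nose [19.75  0.17]
noseL [19.58 25.07]
noseR [ 19.77 -24.41]
barrel [-0.12  0.02]
barTop [10.86  0.08]
barBot [-12.47   0.08]
stop [23.65  0.14]
stopfoot [22.24  0.17]
faceTop [18.59 28.89]
faceL [15.97 34.4 ]
faceR [ 16.03 -34.37]
-0.0019
nose [19.75  0.17]
noseL [19.58 25.07]
noseR [ 19.77 -24.41]
barrel [-0.45  0.02]
barTop [10.78  0.08]
barBot [-12.94   0.09]
stop [23.76  0.14]
stopfoot [22.32  0.17]
faceTop [18.63 29.26]
faceL [15.98 34.83]
faceR [ 16.03 -34.8 ]
[(64, 183), (65, 183), (66, 174), (67, 186), (68, 207), (69, 211), (70, 211), (71, 212), (72, 212), (73, 213), (74, 214), (75, 214), (76, 214), (77, 214), (78, 213), (79, 213), (80, 212), (81, 213), (82, 213), (83, 201), (84, 183), (85, 163), (86, 145), (87, 119), (88, 90), (89, 78), (90, 83), (91, 145), (92, 209), (93, 217), (94, 216), (95, 216), (96, 215), (97, 197), (98, 215), (99, 219), (100, 219), (101, 219), (102, 219), (103, 219), (104, 219), (105, 219), (106, 219), (107, 219), (108, 219), (109, 219), (110, 219), (111, 219), (112, 219), (113, 219), (114, 213), (115, 188), (116, 167), (117, 153), (118, 143), (119, 145), (120, 161), (121, 161), (122, 154), (123, 170), (124, 190)]
```

View pics/w11z.png

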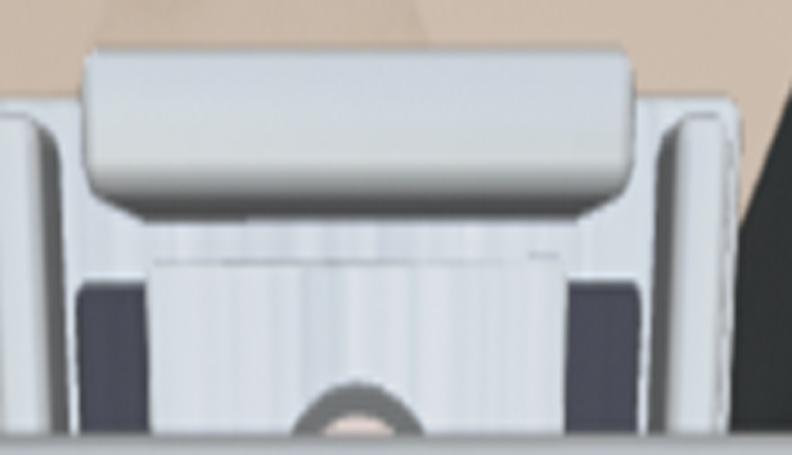

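Run:
```python
from tgt import *
Hs=[]
def run(d,c):
    o={}
    for k,(a,b,e,f) in dict(faceUL=(204,218,104,118),faceUR=(340,354,104,118),plateU=(226,332,102,113),faceLL=(213,222,200,228),faceLR=(337,346,200,228),plateL=(235,325,200,225)).items():
        uv=np.stack(np.meshgrid(np.arange(a,b),np.arange(e,f)),-1).reshape(-1,2); de=d[uv[:,1],uv[:,0]]; Q=(pts(c,uv,de)-F); h=Q@N*1e3; s=Q@X*1e3; m=abs(h-np.median(h))<2
        o[k]=(np.mean(h[m]),np.mean(s[m]),h[m].std())
    return o
A=[]
for i in range(8):
    st=ctrl.get_state(); p,d=ctrl.read_camera('wrist'); A.append(run(d,cam('wrist',st)))
for k in A[0]: print(k,np.mean([a[k] for a in A],0).round(2), np.std([a[k][0] for a in A]).round(3))
t=np.array(ctrl.get_state()['wrist_torque']); print('torque',t@X,t@Y,t@N); where()
```

```text
faceUL [-4.91 14.06  0.64] 0.045
faceUR [-4.9  14.1   0.65] 0.054
plateU [ 0.03 15.57  0.64] 0.021
faceLL [ -4.88 -33.83   0.6 ] 0.043
faceLR [ -4.88 -33.79   0.6 ] 0.044
plateL [  0.07 -31.55   0.6 ] 0.015
torque 0.046864776730322195 0.555291770424539 -0.02658197399147675
t 12.83 slope,lat,height mm [-0.54  0.32 -5.75] rot err (tool) [ 0.0001 -0.0007 -0.0004] F slope/lat/normal [-2.54 -0.87  6.61] op 0.222
```

Run:
```python
from tgt import *
for n in ['w8','w9','w10','w11']:
    z=np.load(f'pics/{n}.npz'); c=cam('wrist',dict(tcp_rot=z['q'],eef_pos=z['x'])); d=z['d']
    v,u=np.mgrid[0:250,130:430]; uv=np.c_[u.ravel(),v.ravel()]; de=d[uv[:,1],uv[:,0]]; Q=pts(c,uv[de>0],de[de>0])-F; s=Q@X*1e3;l=Q@Y*1e3;h=Q@N*1e3
    st=(abs(s-28)<2)&(abs(l)<25)&(h>5)&(h<16); bt=(abs(s)<7)&(abs(abs(l)-30)<8)&(h>28); 
    print(n,'stop',h[st].mean().round(2) if st.any() else None,st.sum(),'bar',h[bt].mean().round(2) if bt.any() else None)
    for lo,hi in ((-60,-20),(13,18)):
        r=(s>lo)&(s<hi)
        print('  ',lo,[(a,round(float(np.median(h[r&(abs(abs(l)-a)<.75)])),2)) for a in np.arange(27,48,1.5) if (r&(abs(abs(l)-a)<.75)).sum()>20])
```

```text
w8 stop None 0 bar 34.03
   -60 [(np.float64(27.0), 0.3), (np.float64(28.5), 0.07), (np.float64(30.0), 0.06), (np.float64(31.5), 0.07), (np.float64(33.0), 0.04), (np.float64(34.5), -0.32), (np.float64(37.5), -12.35), (np.float64(39.0), -8.47), (np.float64(40.5), -6.08), (np.float64(42.0), -5.96), (np.float64(43.5), -6.04), (np.float64(45.0), -6.75)]
   13 []
w9 stop 10.88 1250 bar 34.01
   -60 [(np.float64(27.0), 0.07), (np.float64(28.5), 0.03), (np.float64(30.0), 0.08), (np.float64(31.5), -0.02), (np.float64(33.0), 0.05), (np.float64(34.5), -0.33), (np.float64(37.5), -11.39), (np.float64(39.0), -8.31), (np.float64(40.5), -6.08), (np.float64(42.0), -6.03), (np.float64(43.5), -6.02), (np.float64(45.0), -6.59)]
   13 [(np.float64(27.0), 0.07), (np.float64(28.5), -0.08), (np.float64(30.0), -0.07), (np.float64(31.5), -0.16), (np.float64(33.0), 0.11), (np.float64(34.5), -0.53), (np.float64(39.0), -8.82), (np.float64(40.5), -5.98), (np.float64(42.0), -5.88), (np.float64(43.5), -6.07), (np.float64(45.0), -6.88)]
w10 stop 10.94 1329 bar 34.02
   -60 [(np.float64(27.0), 0.06), (np.float64(28.
[... 575 characters left out ...]
7.02)]
w11 stop 10.93 1427 bar 34.02
   -60 [(np.float64(27.0), -4.84), (np.float64(28.5), -4.85), (np.float64(30.0), -4.86), (np.float64(31.5), -4.85), (np.float64(33.0), -4.83), (np.float64(34.5), -5.22), (np.float64(37.5), -16.81), (np.float64(39.0), -9.12), (np.float64(40.5), -6.08), (np.float64(42.0), -5.96), (np.float64(43.5), -6.08), (np.float64(45.0), -6.64)]
   13 [(np.float64(27.0), -4.93), (np.float64(28.5), -4.92), (np.float64(30.0), -4.89), (np.float64(31.5), -4.73), (np.float64(33.0), -4.82), (np.float64(34.5), -5.45), (np.float64(37.5), -16.8), (np.float64(39.0), -9.01), (np.float64(40.5), -6.21), (np.float64(42.0), -5.93), (np.float64(43.5), -5.99), (np.float64(45.0), -6.89)]
```

Depth shows the tray unmoved (bar 34.0, rails −6.0, same as before contact), the plate flush (4.9 mm at both ends) and the face pushed in 4.9 mm. The force reading would suggest about 4.0 mm. Depth is the direct measure, so I back off 0.7 mm.

carry_out([
  {"delta_pos":[-0.0002,0,-0.0004],"delta_rot":[0,0.0005,0],"claw":0},
  {"delta_pos":[-0.0002,0,-0.0007],"delta_rot":[0,0.0005,0],"claw":0},
  {"delta_pos":[-0.0002,0,-0.0007],"delta_rot":[0,0.0005,0],"claw":0},
  {"delta_pos":[-0.0002,0,-0.0007],"delta_rot":[0,0.0005,0],"claw":0},
  {"delta_pos":[-0.0002,0,-0.0007],"delta_rot":[0,0.0005,0],"claw":0},
  {"delta_pos":[-0.0002,0,-0.0007],"delta_rot":[0,0.0005,0],"claw":0},
])

```text
time: 13.33
eef_pos: [0.5786, 0.1031, 0.0905]
tcp_rot: [0.98, 0.057, 0.189, -0.011]
contact_force: [-4.3, -0.2, 4.9]
opening: 0.219
```

Run:
```python
from ov import *
f=[];A=[]
for i in range(8):
    st=ctrl.get_state(); f.append([st['contact_force']@v for v in (X,Y,N)]); p,d=ctrl.read_camera('wrist'); c=cam('wrist',st); o=[]
    for a,b,e,g in ((204,218,106,118),(340,354,106,118),(228,330,104,113),(213,222,200,228),(337,346,200,228),(235,325,200,225)):
        uv=np.stack(np.meshgrid(np.arange(a,b),np.arange(e,g)),-1).reshape(-1,2); h=(pts(c,uv,d[uv[:,1],uv[:,0]])-F)@N*1e3; o.append(np.median(h))
    A.append(o)
print('faceUL,UR,plateU,faceLL,LR,plateL',np.mean(A,0).round(2)); print('F',np.mean(f,0).round(2)); where()
shot('wrist','w12'); overlay('w12','w12o',(180,10,400,230),2.7)
st,p,d=shot('top','t12'); cv2.imwrite('pics/t12c.png',p[100:260,100:460,::-1].repeat(2,0).repeat(2,1))
```

```text
faceUL,UR,plateU,faceLL,LR,plateL [-4.15 -4.13  0.82 -4.15 -4.1   0.85]
F [-1.65 -0.31  5.87]
t 13.73 slope,lat,height mm [-0.51  0.31 -4.92] rot err (tool) [ 0.0001  0.0002 -0.0004] F slope/lat/normal [-1.02  0.16  6.12] op 0.22
```

View pics/w12o.png

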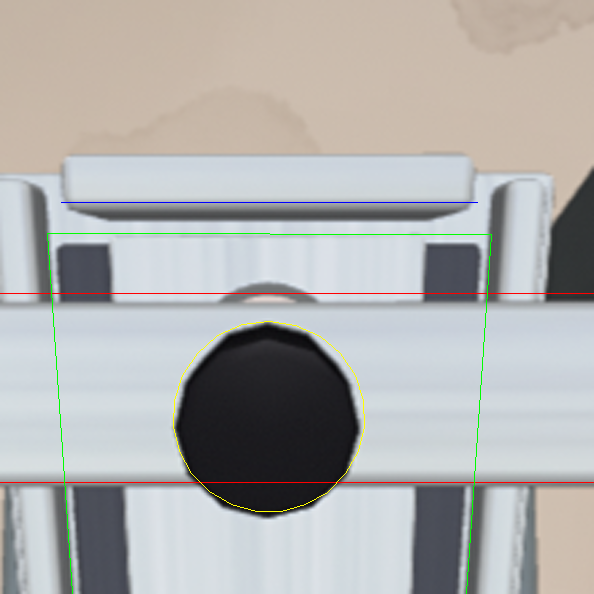

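View pics/t12c.png

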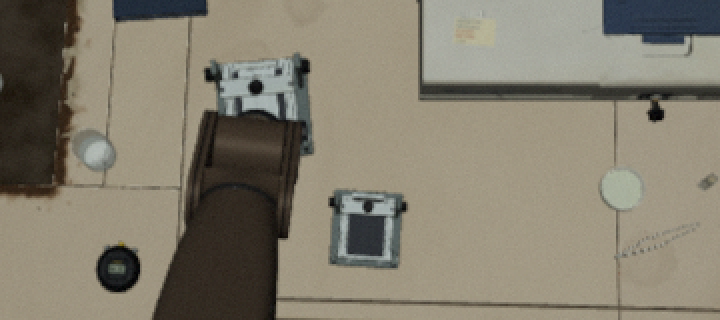

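Face now 4.1 mm in, plate flush at both ends, nose about 4 mm short of the stop, bystanders in place. Handing in.

```bash
python3 -c "
from tgt import *
where(); print(ctrl.sign_off()); where()"
```

```text
t 13.83 slope,lat,height mm [-0.53  0.27 -4.93] rot err (tool) [ 0.0001  0.0001 -0.0004] F slope/lat/normal [-1.1  -0.15  5.58] op 0.223
the job is handed in; nothing more can be done
None
the job is handed in; nothing more can be done
```

I gripped the plate by its tab at 90 N, tilted it to the 0.381 rad slope and fed it under the bridge of the larger grey stage. I pressed it onto the sprung face and handed in at 13.8 s, still holding it there.

**Last checks:**
- **Press:** depth puts the face about 4.1 mm in, of 8 mm travel. The plate top stands 4.95–5.0 mm above the face at both ends, so the 5 mm plate lies flush.
- **Disc:** it lies within about 0.5 mm of the barrel axis along the slope and 0.3 mm across. The nose is about 4 mm short of the end stop.
- **Surroundings:** bridge, stop and rail heights matched those taken before contact when last compared, at the deepest press. The small back-off came after that. The petri dish, beaker and stopwatch look unmoved in the last top view.

**What disagreed:**
- **Press depth:** the force (about 5.9 N read, about 6.6 N with the plate's weight added) suggests about 3.6 mm. I had first pressed to about 4.9 mm by depth, or 4.0 mm by force. I trusted depth and backed off.
- **Down-slope force:** 1–2 N along the slope stayed unexplained. It is probably friction, since the nose is clear of the stop.
- **Along-slope position:** bar, barrel and stop gave positions spread over about 0.7 mm.

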